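# Press a lens barrel into the sprung V-block of a test stand

## Robot

A 6-joint arm with a two-finger parallel gripper is mounted at the origin on the work surface; the furniture and walls round the work are solid. World frame = base frame: x ahead of the robot, y to its left, z up, the work surface at z = 0. Lengths are in m, angles in rad, forces in N, time in s.
With the tool pointing down it reaches from about 0.25 to 0.725 m from the base axis. Payload 9.7 kg.
Tool frame: the origin (TCP) lies midway between the tips of the shut fingers; the grasp point (between the pads) lies 19 mm behind it; z points along the fingers, x is the direction in which the jaws open and shut, and the axes are right-handed (so a half turn about z gives the same grasp; the last joint's range is limited). The gripper opens to 85 mm and grips with 20 to 120 N. Pads are 22 mm wide; open, the fingers measure 114 mm over their backs; the gripper's body (76 mm by 85 mm) begins 54 mm behind the grasp point. The pads swing forward as they close: fully open they stand 13 mm farther back than shut.
Start: joints at [-1.225, 0.087, 0.176, 1.66, 0, 1.571], TCP at [0.186, -0.517, 0.208] pointing down, gripper open.
Joint ranges: [-3.13, 3.13], [-0.85, 1.81], [-1.15, 1.24], [-2.2, 2.28], [-1.44, 1.52], [-3.14, 3.14]. Speed limits (rad/s): [2.22, 2.22, 2.57, 3.14, 3.14, 3.14].

## Interface

Orientations are given as a unit quaternion [x, y, z, w].
In Python, from bench import r, get_image, job_done gives the robot as it stands.
- The arm moves only by the shell command python3 -m creep 'ROWS' [FORCE]. ROWS is JSON, a list that holds one entry, the list of rows, each a list of 7 numbers: the shift along the world's x, y, z each as a share of 0.5 m, from -1 to 1, then the turn, a rotation vector about the world's x, y, z each as a share of 180 degrees, from -1 to 1, then the closure, from 0 (fully open) to 1 (shut). In form: [[[dx, dy, dz, wx, wy, wz, hand], ...]]. A call has exactly 5 rows; each row is the pose to reach, as a shift and turn from the pose commanded when the call began, turning the shorter way round; what a row does not reach only later rows make up. A row lasts 1/10 s, in which the tool goes at most 50 mm and 8.59 degrees, less where a joint would pass 70% of its speed; a pose out of reach is approached as far as the arm can. A call with a number of a shift or a turn outside -1 to 1 is refused whole. A call with a gripper value outside its range is refused whole. The fingers move at their own pace and stop on an object; FORCE is the grip in N (left out, the last holds). Time passes only in rows, so rows that repeat a pose let the fingers close, or fill a call up. It gives the time, the measured TCP pose, the force and the opening at its end, in the units of the state.
- r.sense(): the state, without advancing time (a new reading comes with each control period).
- get_image(name): name is "side" or "top" or "wrist"; returns a dict with "img" (384x512x3 uint8, blue, green, red), "intrinsics" (3x3 intrinsics, pixels), "eye" and "attitude" of the camera in the world; the wrist camera has in their place "tool_from_camera" (4x4, takes a point from camera to tool coordinates, whose origin is the TCP and whose axes are the tool frame's). Camera axes: x right, y down, z forward; pixel columns grow to the right and rows downward; lengths in m; the calibration is good to about 2 mm. The wrist camera is an equidistant fisheye: a pixel r from the principal point sees the ray r / f radians off the axis. A picture is of the moment at which its call begins: read the wrist's pose just before it. There is no depth.
- job_done(): hands the job in, once; it reports no verdict.
The state is a dict: "t": time; "joints": joint angles; "dq": joint speeds; "effort": joint torques, N m; "eef_pos": TCP position; "tcp_rot": TCP orientation; "contact_force": force on the tool from outside, world axes, zero at the start; "moment": the same for the moment, N m; "opening": finger opening in m.
Only numpy, scipy, OpenCV 4.12 (cv2) and the standard library are available. Lean on these libraries where they do the work, as an engineer would, in place of code of your own. Each camera call takes 0.05 s, during which the arm holds its last target.

## Task

Take the thicker of the two lens barrels out of the wooden rest and lay it lengthways in the V-block of the lens test stand, centred along the block, with its flanged front end facing the upright target plate and the tube bearing on both faces of the V. Then press it down gently so that the sprung block sinks well past half of its travel, and finish like that: do not let go, the program ends while the robot still holds the barrel pressed down into the V. Leave the thinner barrel and the things lying around where they are.

Things in the scene. Friction and masses are not known exactly. Their poses are not given: they have to be found in the camera images.
- thick_barrel_center (a point): Centre of the thicker lens barrel, on its axis: aluminium tube 40 mm in diameter with thin black bands, and at its front end a black flange, 50 mm in diameter, 8 mm thick, with a glass face; 122 mm long in all, solid, 0.2 to 0.4 kg. x axis along the barrel to the front: tube x = -61 to +53 mm, flange +53 to +61 mm. Starts lying level in one row of the rest, axis 42 mm above the table.
- thick_barrel_front (a point): Centre of the front (flange) face of the thicker barrel, 61 mm from its centre along its x axis; axes as the barrel's.
- thin_barrel_center (a point): Centre of the thinner lens barrel: same make and length, tube 28 mm and flange 38 mm in diameter; lies in the other pair of notches, parallel to the thick one, its axis 34 mm above the table. Not to be touched.
- rest: Wooden rest, fixed: board 106 x 236 x 8 mm, origin at the centre of its underside. Two V-notched rows along its x axis at y = +65 and -65 mm, 64 mm wide, 34 mm high; each is two saddles 24 mm long, centred at x = -37 and +37 mm, with a 50 mm gap between for the fingers (only the 8 mm board there). Barrel fronts point to +x, hanging outside. Which barrel lies in which row changes.
- stand: Base of the lens test stand, fixed: grey plate 215 x 104 x 12 mm, origin on the table directly beneath the centre of the V-block. Its x axis points along the V to the upright dark steel target plate (80 mm wide, 8 mm thick, top 112 mm above the table) with a white ringed disc, its near face 115 mm from the origin.
- v_seat (a point): On the sprung steel V-block: where the thick barrel's centre is when seated; 90 mm above the table with the block up, sinks with it. x along the V to the target plate, z up. The 90 degree V is two saddles, each 24 mm long, centred at x = -37 and +37 mm, 50 mm gap for the fingers. Their tops, 66 mm wide, are 4 mm below this point; V mouth 48 mm wide; floor of the gap 44 mm below this point.
- v_block (a joint): How far the V-block is pressed down on its springs: 0 = up (as at the start; it stays up under the barrel's weight), 0.014 m = fully down on its stop. The springs carry about 6 N before it moves and 0.7 N more per mm; at 10 mm, 8 to 11 N of push besides the barrel's weight hold it. On its springs the block also floats sideways, up to 4 mm either way across the V, 1 N per mm.
- compact_camera: Bystander: small black pocket camera, 30 x 96 x 58 mm, standing on the table; origin at its underside.
- screwdriver: Bystander: small screwdriver with an orange handle, 60 x 131 x 16 mm as it lies; origin at its underside.
- hex_key: Bystander: black hex key, 48 x 80 x 5 mm, lying on the table; origin at its underside.
Not all that is in view belongs to the job. Leave any blue or green look-alike of the part that bears thick_barrel_center alone.

How it is judged:
By the outcome, as a careful person would: the job done as asked, in the order asked, and still so for the second after the job is handed in, while the arm keeps its last pose, push and grip.
It also fails if it takes over 32 s, if anything falls off the work surface, if the arm or the gripper's body presses on something with over 40 N, if the wrist force passes 120 N, or if a joint passes its speed limit or range.

## Working session

There is one attempt and no reset: what is moved stays moved. The work goes in short steps, Python scripts to look and compute and a shell command to move; the robot and the scene stay as the last step left them, time stands still between calls to the robot, and variables do not carry over. Pictures are saved under pics/ and viewed, and the job is handed in when it is done.

```bash
ls; mkdir -p pics
cat > h.py <<'E'
import numpy as np,cv2
from bench import r,get_image,job_done
from scipy.spatial.transform import Rotation as R
E
python3 - <<'E'
from h import *
s=r.sense(); print({k:np.round(v,3) for k,v in s.items()})
for n in ["side","top","wrist"]:
    d=get_image(n); cv2.imwrite(f"pics/{n}0.png",d["img"])
    np.save(f"pics/{n}0.npy",d,allow_pickle=True)
    print(n,{k:np.round(v,4).tolist() for k,v in d.items() if k!="img"})
E
```

```text
pics
{'t': np.float64(0.0), 'joints': array([-1.225,  0.087,  0.175,  1.66 , -0.   ,  1.571]), 'dq': array([-0.002, -0.   , -0.   , -0.   ,  0.   , -0.   ]), 'effort': array([-2.0000e-03, -5.2039e+01,  4.6481e+01,  1.6000e-02, -0.0000e+00,
       -0.0000e+00]), 'eef_pos': array([ 0.186, -0.517,  0.207]), 'tcp_rot': array([ 0.818, -0.575, -0.001, -0.   ]), 'contact_force': array([ 0.774, -0.651, -0.18 ]), 'moment': array([-0.002, -0.004,  0.016]), 'opening': np.float64(0.086)}
side {'intrinsics': [[359.9541, 0.0, 262.2822], [0.0, 359.9541, 188.9486], [0.0, 0.0, 1.0]], 'eye': [0.3364, 0.7891, 0.4362], 'attitude': [-0.0488, 0.8284, -0.5564, 0.0419]}
top {'intrinsics': [[467.7784, 0.0, 254.0349], [0.0, 467.7784, 191.7945], [0.0, 0.0, 1.0]], 'eye': [0.35, -0.0188, 1.4354], 'attitude': [-0.7008, 0.7123, -0.0332, 0.0186]}
wrist {'intrinsics': [[297.3186, 0.0, 257.0333], [0.0, 297.3186, 189.928], [0.0, 0.0, 1.0]], 'tool_from_camera': [[1.0, -0.0014, 0.0005, -0.0008], [0.0012, 0.9595, 0.2817, -0.0709], [-0.0008, -0.2817, 0.9595, -0.1664], [0.0, 0.0, 0.0, 1.0]]}
```

View pics/side0.png

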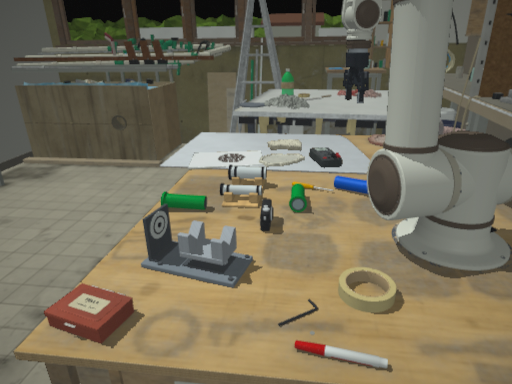

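View pics/top0.png

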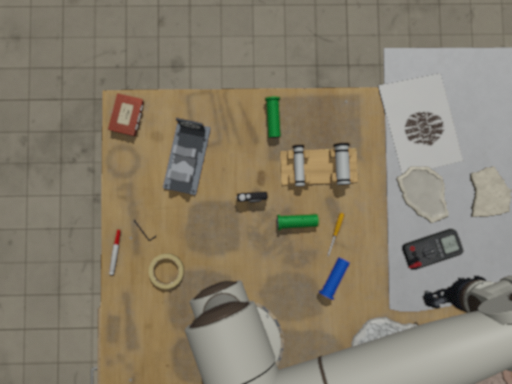

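View pics/wrist0.png

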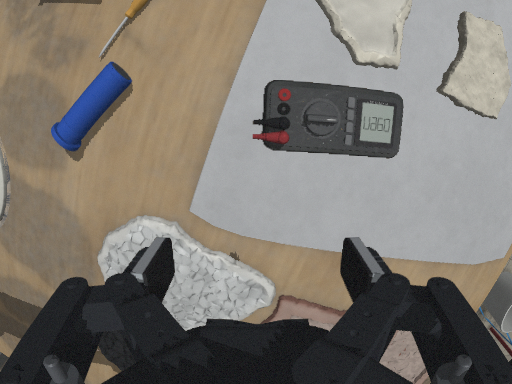

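The top view shows the rest at about (320,166). The thick barrel is in its right row at (342,163) and the thin one at (299,165). The V-block is at about (186,160), with the target plate at its upper end. I'll enlarge both areas.

Run:
```python
from h import *
a=np.load("pics/top0.npy",allow_pickle=True).item()["img"]
b=np.load("pics/side0.npy",allow_pickle=True).item()["img"]
cv2.imwrite("pics/tz.png",np.hstack([cv2.resize(a[135:195,275:365],None,fx=4.4,fy=4.4*1.5*0+4.4,interpolation=2)[:264], cv2.resize(a[110:204,150:235],(int(85*2.81),264),interpolation=2)]))
cv2.imwrite("pics/sz.png",cv2.resize(b[155:285,140:300],None,fx=4.4,fy=4.4,interpolation=2))
```

```text
(no output)
```

View pics/tz.png

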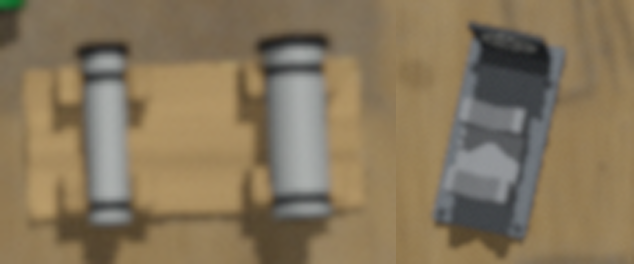

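View pics/sz.png

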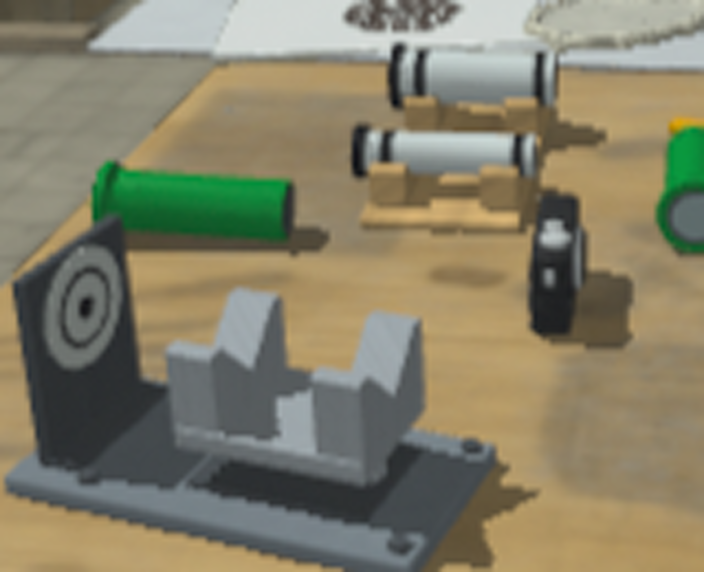

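The thick barrel is in the far (-y) row and all the fronts point to +x. Next I'll get rough positions from the top view.

```bash
cat >> h.py <<'E'
def ray(d,uv,pose=None):
    K=d["intrinsics"]; uv=np.atleast_2d(uv).astype(float)
    x=(uv[:,0]-K[0,2])/K[0,0]; y=(uv[:,1]-K[1,2])/K[1,1]
    if "eye" in d:
        v=np.c_[x,y,np.ones(len(x))]; M=R.from_quat(d["attitude"]).as_matrix(); e=np.array(d["eye"])
    else:
        th=np.hypot(x,y); k=np.where(th>1e-9,np.sin(th)/np.maximum(th,1e-9),1); v=np.c_[x*k,y*k,np.cos(th)]
        T=np.array(d["tool_from_camera"]); Rt=R.from_quat(pose[1]).as_matrix()
        M=Rt@T[:3,:3]; e=Rt@T[:3,3]+pose[0]
    v=v@M.T; return e,v/np.linalg.norm(v,axis=1)[:,None]
def plane(d,uv,z,pose=None):
    e,v=ray(d,uv,pose); return e+v*((z-e[2])/v[:,2])[:,None]
def proj(d,P,pose=None):
    P=np.atleast_2d(P); K=d["intrinsics"]
    if "eye" in d: c=(P-d["eye"])@R.from_quat(d["attitude"]).as_matrix(); return np.c_[c[:,0]/c[:,2]*K[0,0]+K[0,2],c[:,1]/c[:,2]*K[1,1]+K[1,2]]
    T=np.array(d["tool_from_camera"]); Rt=R.from_quat(pose[1]).as_matrix(); c=((P-pose[0])@Rt-T[:3,3])@T[:3,:3]
    rr=np.hypot(c[:,0],c[:,1]); th=np.arctan2(rr,c[:,2]); return np.c_[c[:,0]/rr*th*K[0,0]+K[0,2],c[:,1]/rr*th*K[1,1]+K[1,2]]
def tri(e1,v1,e2,v2):
    # midpoint of closest approach + gap
    A=np.c_[v1,-v2]; s=np.linalg.lstsq(A,e2-e1,rcond=None)[0]; p,q=e1+s[0]*v1,e2+s[1]*v2
    return (p+q)/2,np.linalg.norm(p-q)
def look(n,name):
    s=r.sense(); d=get_image(n); d["pose"]=(np.array(s["eef_pos"]),np.array(s["tcp_rot"])); cv2.imwrite(f"pics/{name}.png",d["img"]); np.save(f"pics/{name}.npy",d,allow_pickle=True); return d
def load(name): return np.load(f"pics/{name}.npy",allow_pickle=True).item()
E
python3 - <<'E'
from h import *
d=load("top0")
# crop1 scale 4.4 origin (275,135)
c=lambda p:np.array(p)/4.4+[275,135]
print("thick front/back",plane(d,[c((294,42)),c((302,207))],0.042).round(3))
print("thin",plane(d,[c((103,48)),c((111,215))],0.034).round(3))
e=lambda p:np.array(p)[:]*1.0
q=lambda p:(np.array(p)-[396,0])/2.81+[150,110]
print("base corners",plane(d,[q((438,221)),q((522,240)),q((565,50))],0.012).round(3))
print("saddle tops ctr",plane(d,[q((495,116)),q((478,187))],0.086).round(3))
E
```

```text
thick front/back [[ 0.591 -0.316  0.042]
 [ 0.477 -0.318  0.042]]
thin [[ 0.59  -0.186  0.034]
 [ 0.475 -0.188  0.034]]
base corners [[0.468 0.222 0.012]
 [0.446 0.131 0.012]
 [0.654 0.083 0.012]]
saddle tops ctr [[0.57  0.15  0.086]
 [0.496 0.168 0.086]]
```

```bash
python3 -m creep '[[[0.3,0.2,0.06,0,0,-0.05,0],[0.6,0.4,0.06,0,0,-0.11,0],[0.6,0.4,0.06,0,0,-0.11,0],[0.6,0.4,0.06,0,0,-0.11,0],[0.6,0.4,0.06,0,0,-0.11,0]]]'; python3 -m creep '[[[0.1,0.04,0,0,0,0,0],[0.1,0.04,0,0,0,0,0],[0.1,0.04,0,0,0,0,0],[0.1,0.04,0,0,0,0,0],[0.1,0.04,0,0,0,0,0]]]'
python3 - <<'E'
from h import *
s=r.sense(); print(s["t"],s["eef_pos"],s["tcp_rot"],s["joints"])
look("wrist","w1")
E
```

```text
t: 0.65
eef_pos: [0.3878, -0.3828, 0.2295]
tcp_rot: [-0.707, 0.707, 0.0, -0.0]
contact_force: [0.8, -0.7, 0.3]
opening: 0.0857
t: 1.15
eef_pos: [0.4354, -0.365, 0.2296]
tcp_rot: [-0.707, 0.708, -0.0, -0.0]
contact_force: [-0.4, -1.0, 0.5]
opening: 0.0854
1.15 [ 0.43541809 -0.36496665  0.22959413] [-7.06571106e-01  7.07642044e-01 -3.67481083e-05 -9.09547975e-05] [-6.97500613e-01  1.40998924e-01  2.77307288e-01  1.70704759e+00
 -1.87702450e-04  2.44560657e+00]
```

View pics/w1.png

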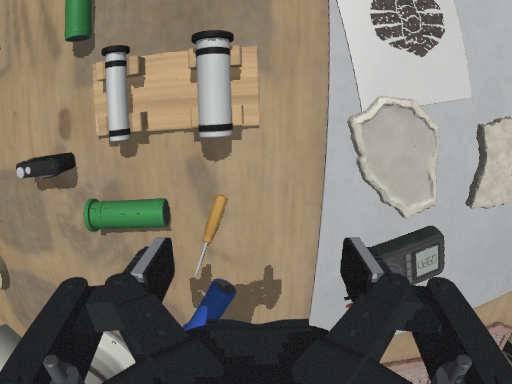

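The wrist view shows the thick barrel with its flange at (213,36) and its back end at (216,134), the thin barrel to its left, and nothing in the way. I'll take a second wrist view from closer in.

```bash
python3 -m creep '[[[0.06,0.06,-0.02,0,0,0,0],[0.12,0.1,-0.02,0,0,0,0],[0.12,0.1,-0.02,0,0,0,0],[0.12,0.1,-0.02,0,0,0,0],[0.12,0.1,-0.02,0,0,0,0]]]'
python3 - <<'E'
from h import *
s=r.sense(); print(s["t"],s["eef_pos"],s["tcp_rot"],s["joints"])
look("wrist","w2")
a=load("w1")["img"][20:150,180:260];b=load("w2")["img"]
cv2.imwrite("pics/w1z.png",cv2.resize(a,None,fx=4.5,fy=4.5,interpolation=2))
E
```

```text
t: 1.7
eef_pos: [0.4957, -0.315, 0.2197]
tcp_rot: [-0.707, 0.707, -0.0, -0.0]
contact_force: [-0.2, 0.7, -0.1]
opening: 0.0854
1.7 [ 0.4956939  -0.31503138  0.21974985] [-7.06734706e-01  7.07478640e-01 -1.63417224e-04 -5.90965880e-05] [-5.66042042e-01  1.83640115e-01  3.06316323e-01  1.69317935e+00
 -1.86634829e-04  2.57660267e+00]
```

View pics/w2.png

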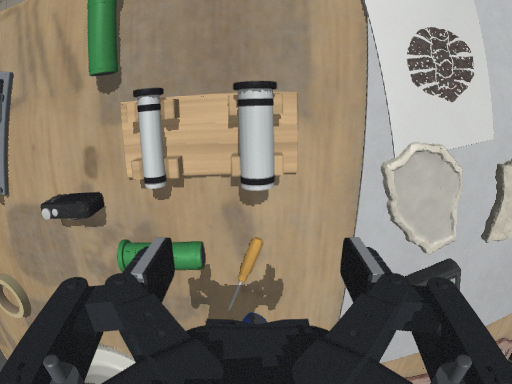

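View pics/w1z.png

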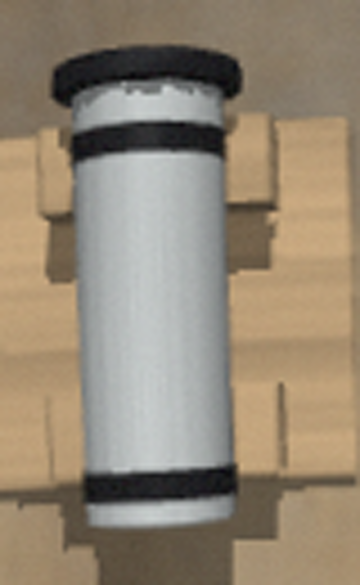

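```bash
cat > seg.py <<'E'
from h import *
def tube(name,box):
    d=load(name); x0,y0,x1,y1=box; im=d["img"][y0:y1,x0:x1].astype(int)
    hsv=cv2.cvtColor(d["img"][y0:y1,x0:x1],cv2.COLOR_BGR2HSV)
    m=((hsv[...,1]<45)&(hsv[...,2]>95)).astype(np.uint8)
    n,l,st,_=cv2.connectedComponentsWithStats(m); k=1+np.argmax(st[1:,4]); m=(l==k)
    ys,xs=np.nonzero(m); rows=np.unique(ys)
    L=[];Rr=[]
    for y in rows:
        q=xs[ys==y]
        L.append(q.min()-.5);Rr.append(q.max()+.5)
    L=np.array(L);Rr=np.array(Rr);sl=slice(4,-4)
    pl=np.polyfit(rows[sl],L[sl],1);pr=np.polyfit(rows[sl],Rr[sl],1)
    mid=(L+Rr)/2
    # end rows at centre column
    c=int(np.median(mid)); col=np.nonzero(m[:,c-2:c+3].sum(1)>2)[0]
    t,b=col.min()-.5,col.max()+.5
    f=lambda y:((np.polyval(pl,y)+x0,y+y0),(np.polyval(pr,y)+x0,y+y0))
    return d,f(t),f(b)
E
python3 - <<'E'
from seg import *
for nm,b1,b2 in [("thick",(185,40,245,140),(225,95,285,190)),("thin",(100,55,135,140),(130,95,170,187))]:
    A=tube("w1",b1);B=tube("w2",b2)
    print(nm,np.round(A[1:],1).tolist(),np.round(B[1:],1).tolist())
    for i,en in ((1,"front"),(2,"back")):
        pa=np.mean(A[i],0);pb=np.mean(B[i],0)
        e1,v1=ray(A[0],pa,A[0]["pose"]);e2,v2=ray(B[0],pb,B[0]["pose"])
        p,g=tri(e1,v1[0],e2,v2[0]);print(en,p.round(4),g.round(4))
        for z in((.042,.062) if nm=="thick" else (.034,.048)): print("  plane",z,plane(A[0],pa,z,A[0]["pose"]).round(4),plane(B[0],pb,z,B[0]["pose"]).round(4))
        for D in(A,B):
            w=plane(D[0],list(D[i]),.044,D[0]["pose"]);print("  width",np.linalg.norm(w[0]-w[1]).round(4))
E
```

```text
thick [[[195.3, 52.5], [229.1, 52.5]], [[198.6, 124.5], [231.5, 124.5]]] [[[237.5, 104.5], [272.6, 104.5]], [[240.4, 178.5], [273.8, 178.5]]]
front [ 0.5677 -0.3135  0.0552] 0.002
  plane 0.042 [[ 0.5707 -0.3124  0.042 ]] [[ 0.5671 -0.3127  0.042 ]]
  plane 0.062 [[ 0.5671 -0.3153  0.062 ]] [[ 0.5671 -0.3128  0.062 ]]
  width 0.0402
  width 0.0399
back [ 0.4837 -0.3158  0.0552] 0.0024
  plane 0.042 [[ 0.4836 -0.3149  0.042 ]] [[ 0.4797 -0.3148  0.042 ]]
  plane 0.062 [[ 0.4849 -0.3177  0.062 ]] [[ 0.4847 -0.3148  0.062 ]]
  width 0.0395
  width 0.0397
thin [[[104.8, 65.5], [124.8, 65.5]], [[108.0, 129.5], [127.8, 129.5]]] [[[137.2, 110.5], [159.3, 110.5]], [[143.4, 177.5], [165.0, 177.5]]]
front [ 0.5652 -0.187   0.0456] 0.0015
  plane 0.034 [[ 0.5675 -0.1818  0.034 ]] [[ 0.5647 -0.182   0.034 ]]
  plane 0.048 [[ 0.5651 -0.1889  0.048 ]] [[ 0.5647 -0.1872  0.048 ]]
  width 0.0294
  width 0.0287
back [ 0.4833 -0.1892  0.0467] 0.0008
  plane 0.034 [[ 0.4827 -0.1832  0.034 ]] [[ 0.4799 -0.1842  0.034 ]]
  plane 0.048 [[ 0.4836 -0.1902  0.048 ]] [[ 0.4834 -0.1893  0.048 ]]
  width 0.029
  width 0.0288
```

Run:
```python
from h import *
for n,c in (("w1",215),("w2",257)):
    d=load(n); g=cv2.cvtColor(d["img"],cv2.COLOR_BGR2GRAY)[:,c-3:c+4].mean(1)
    lo=(20,145) if n=="w1" else (70,200)
    print(n,[(y,int(g[y])) for y in range(lo[0],lo[0]+42)],[(y,int(g[y])) for y in range(lo[1]-25,lo[1])])
```

```text
w1 [(20, 117), (21, 116), (22, 116), (23, 118), (24, 118), (25, 119), (26, 119), (27, 120), (28, 120), (29, 115), (30, 62), (31, 44), (32, 41), (33, 38), (34, 33), (35, 33), (36, 20), (37, 55), (38, 112), (39, 144), (40, 154), (41, 193), (42, 194), (43, 193), (44, 194), (45, 194), (46, 160), (47, 41), (48, 41), (49, 41), (50, 40), (51, 41), (52, 41), (53, 104), (54, 193), (55, 192), (56, 193), (57, 193), (58, 192), (59, 192), (60, 192), (61, 191)] [(120, 195), (121, 196), (122, 195), (123, 195), (124, 147), (125, 38), (126, 36), (127, 35), (128, 35), (129, 35), (130, 34), (131, 115), (132, 181), (133, 195), (134, 195), (135, 197), (136, 155), (137, 97), (138, 84), (139, 84), (140, 84), (141, 84), (142, 84), (143, 85), (144, 84)]
w2 [(70, 122), (71, 123), (72, 124), (73, 122), (74, 126), (75, 126), (76, 129), (77, 128), (78, 129), (79, 130), (80, 117), (81, 60), (82, 44), (83, 42), (84, 39), (85, 36), (86, 35), (87, 31), (88, 80), (89, 118), (90, 117), (91, 161), (92, 198), (93, 201), (94, 200), (95, 200), (96, 200), (97, 200), (98, 147), (99, 38), (100, 38), (101, 37), (102, 37), (103, 38), (104, 38), (105, 99), (106, 197), (107, 198), (108, 198), (109, 198), (110, 199), (111, 198)] [(175, 199), (176, 199), (177, 199), (178, 150), (179, 64), (180, 33), (181, 32), (182, 34), (183, 34), (184, 34), (185, 125), (186, 182), (187, 199), (188, 199), (189, 196), (190, 149), (191, 91), (192, 88), (193, 90), (194, 90), (195, 90), (196, 91), (197, 91), (198, 91), (199, 92)]
```

Run:
```python
from h import *
for n,c,f,b in (("w1",215,29.8,136.6),("w2",257,80.6,190.6)):
    d=load(n); print(plane(d,[(c,b)],.062,d["pose"])+[.061,0,0], plane(d,[(c,f)],.067,d["pose"])-[.061,0,0])
d=load("top0")
```

```text
[[ 0.53211448 -0.31724691  0.062     ]] [[ 0.53154739 -0.31905021  0.067     ]]
[[ 0.53153371 -0.31465373  0.062     ]] [[ 0.53176233 -0.31492547  0.067     ]]
```

The measurements agree with the sizes given:
- **Tube:** width is 40 mm and the top is about 62 mm up.
- **Centre:** (0.532, -0.314), yaw about 1.5°.

I'll go above it first and check the alignment.

```bash
python3 -m creep '[[[0.036,0.002,-0.08,0,0,0.004,0],[0.073,0.002,-0.16,0,0,0.008,0],[0.073,0.002,-0.22,0,0,0.008,0],[0.073,0.002,-0.22,0,0,0.008,0],[0.073,0.002,-0.22,0,0,0.008,0]]]'
python3 - <<'E'
from h import *
d=look("wrist","w3"); p=d["pose"]; print(p)
im=d["img"].copy()
for P in ([.532,-.3138,.062],[.471,-.3154,.062],[.585,-.3124,.062]):
    u=proj(d,np.array(P),p)[0]; cv2.circle(im,tuple(int(a) for a in u),2,(0,0,255),-1)
cv2.imwrite("pics/w3m.png",im)
E
```

```text
t: 2.25
eef_pos: [0.5323, -0.3138, 0.1104]
tcp_rot: [0.716, -0.699, -0.0, 0.0]
contact_force: [1.2, -0.0, 0.9]
opening: 0.0854
(array([ 0.53233141, -0.31378473,  0.11038899]), array([ 7.15608557e-01, -6.98501530e-01, -4.38683977e-05,  6.22037826e-05]))
```

View pics/w3m.png

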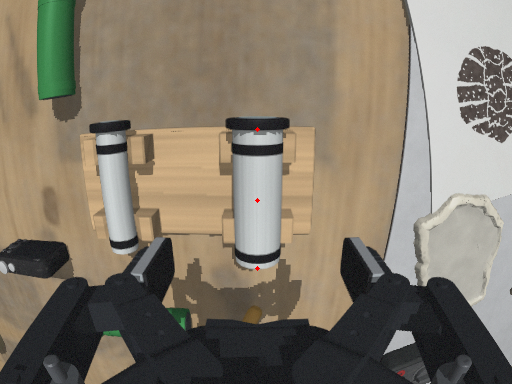

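The marks sit on the tube axis and the jaws straddle it symmetrically. Descending and gripping.

```bash
python3 -m creep '[[[0,0,-0.06,0,0,0,0],[0,0,-0.12,0,0,0,0],[0,0,-0.16,0,0,0,0],[0,0,-0.18,0,0,0,0],[0,0,-0.18,0,0,0,0.3]]]' 70; python3 -m creep '[[[0,0,0,0,0,0,0.6],[0,0,0,0,0,0,1],[0,0,0,0,0,0,1],[0,0,0,0,0,0,1],[0,0,0,0,0,0,1]]]'; python3 -m creep '[[[0,0,0,0,0,0,1],[0,0,0,0,0,0,1],[0,0,0,0,0,0,1],[0,0,0,0,0,0,1],[0,0,0,0,0,0,1]]]'
```

```text
t: 2.8
eef_pos: [0.5331, -0.3136, 0.0201]
tcp_rot: [0.716, -0.698, 0.0, -0.0]
contact_force: [0.1, -0.7, 0.9]
opening: 0.0731
t: 3.3
eef_pos: [0.534, -0.3138, 0.022]
tcp_rot: [0.716, -0.698, 0.002, -0.0]
contact_force: [-1.2, 1.0, 8.0]
opening: 0.0347
t: 3.8
eef_pos: [0.5339, -0.3138, 0.022]
tcp_rot: [0.716, -0.698, 0.002, -0.0]
contact_force: [-2.2, 0.1, 8.5]
opening: 0.035
```

The opening is 35 mm rather than 40 mm, with 8 N upward on the tool, so the pads probably sit above the axis. I'll look before lifting.

Run:
```python
from h import *
d=look("wrist","w4"); s=look("side","s4")
cv2.imwrite("pics/s4z.png",cv2.resize(s["img"][130:230,190:310],None,fx=5,fy=5,interpolation=2))
print(r.sense()["opening"])
```

```text
0.035221251324845326
```

View pics/w4.png

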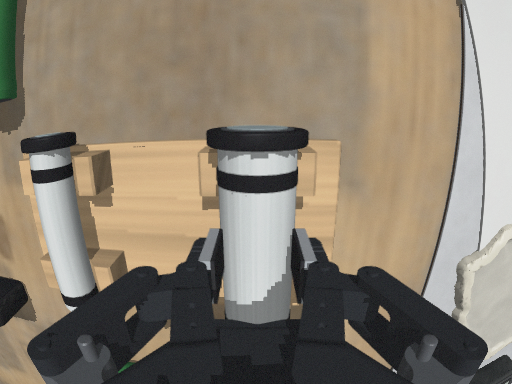

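View pics/s4z.png

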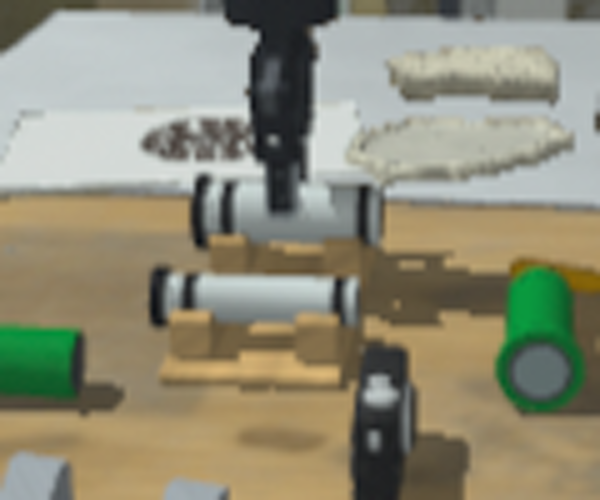

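The side view shows the finger tip at about (246,172), only halfway down the barrel, so the pads are too high. I'll measure how high the tip is.

Run:
```python
from h import *
d=load("s4")
for uv in ((246.4,172.4),(246.4,166.5),(246.4,179)):
    e,v=ray(d,uv); k=(-.290-e[1])/v[0,1]; print(uv,(e+k*v[0]).round(4))
```

```text
(246.4, 172.4) [ 0.5326 -0.29    0.0483]
(246.4, 166.5) [ 0.532  -0.29    0.0683]
(246.4, 179) [ 0.5334 -0.29    0.0255]
```

```bash
python3 -m creep '[[[0,0,0,0,0,0,0.3],[0,0,0,0,0,0,0.3],[0,0,-0.01,0,0,0,0.3],[0,0,-0.02,0,0,0,0.3],[0,0,-0.028,0,0,0,0.3]]]' 70; python3 -m creep '[[[0,0,0,0,0,0,0.5],[0,0,0,0,0,0,1],[0,0,0,0,0,0,1],[0,0,0,0,0,0,1],[0,0,0,0,0,0,1]]]'
python3 - <<'E'
from h import *
s=look("side","s5"); look("wrist","w5")
cv2.imwrite("pics/s5z.png",cv2.resize(s["img"][130:230,190:310],None,fx=5,fy=5,interpolation=2))
print(r.sense()["opening"])
E
```

```text
t: 4.4
eef_pos: [0.5327, -0.313, 0.0045]
tcp_rot: [0.716, -0.698, -0.0, 0.0]
contact_force: [0.8, -0.4, 0.0]
opening: 0.0597
t: 4.9
eef_pos: [0.533, -0.3136, 0.0055]
tcp_rot: [0.716, -0.698, 0.0, 0.0]
contact_force: [0.3, -4.0, -1.6]
opening: 0.0377
0.038271234741089864
```

View pics/s5z.png

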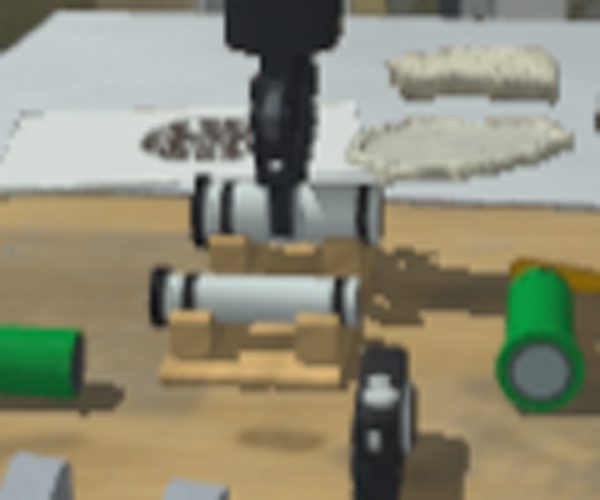

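View pics/w5.png

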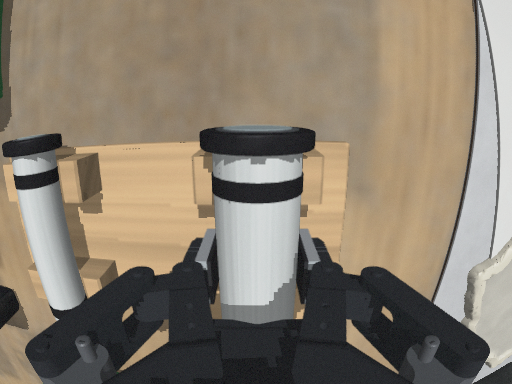

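The tip is now near the bottom of the tube and the vertical force is about 0. I'll check where the axis and tip heights project in the side view.

Run:
```python
from h import *
d=load("s5"); o=np.array([190,130])
f=lambda P:((proj(d,P)-o)*5).round(0).tolist()
print("axis pts",f([[.593,-.312,.042],[.533,-.3138,.042],[.471,-.3154,.042]]))
print("top/bot", f([[.533,-.307,.061],[.533,-.321,.023]]))
print("finger y-.290 z",f([[.533,-.290,z] for z in(.01,.02,.03,.04,.05)]))
print("finger y-.294 z",f([[.533,-.284,z] for z in(.01,.02,.03,.04,.05)]))
print([round(float(r.sense()["opening"]),4) for _ in range(3)])
```

```text
axis pts [[198.0, 207.0], [288.0, 209.0], [382.0, 211.0]]
top/bot [[285.0, 185.0], [290.0, 232.0]]
finger y-.290 z [[283.0, 267.0], [283.0, 253.0], [282.0, 239.0], [282.0, 224.0], [281.0, 209.0]]
finger y-.294 z [[282.0, 271.0], [281.0, 256.0], [281.0, 242.0], [280.0, 227.0], [280.0, 213.0]]
[0.0383, 0.0383, 0.0383]
```

The projection checks out. The tip is about 10 mm below the axis, so the pads cover the axis. Lifting.

```bash
python3 -m creep '[[[0,0,0,0,0,0,1],[0,0,0.02,0,0,0,1],[0,0,0.06,0,0,0,1],[0,0,0.1,0,0,0,1],[0,0,0.12,0,0,0,1]]]' 80; python3 -m creep '[[[0,0,0.08,0,0,0,1],[0,0,0.16,0,0,0,1],[0,0,0.26,0,0,0,1],[0,0,0.26,0,0,0,1],[0,0,0.26,0,0,0,1]]]'
python3 - <<'E'
from h import *
s=look("side","s6"); look("wrist","w6")
cv2.imwrite("pics/s6z.png",cv2.resize(s["img"][70:230,140:310],None,fx=3.5,fy=3.5,interpolation=2))
print(r.sense())
E
```

```text
t: 5.5
eef_pos: [0.5337, -0.3129, 0.0677]
tcp_rot: [0.716, -0.698, 0.001, -0.001]
contact_force: [-0.4, 0.1, -2.1]
opening: 0.0377
t: 6.0
eef_pos: [0.5336, -0.3131, 0.1964]
tcp_rot: [0.716, -0.698, 0.001, -0.0]
contact_force: [-0.8, 1.0, -3.5]
opening: 0.0374
{'t': 6.1, 'joints': array([-5.31065142e-01,  2.52321606e-01,  3.36167335e-01,  1.65730004e+00,
        3.09881462e-04,  2.58501872e+00]), 'dq': array([-0.0043357 ,  0.00743521, -0.0148478 ,  0.00184782, -0.0022527 ,
       -0.00146231]), 'effort': array([ 1.65587116e-02, -6.60794020e+01,  4.97206593e+01,  6.62236917e-02,
        1.25222516e-02, -9.48525917e-05]), 'eef_pos': array([ 0.53261128, -0.31271775,  0.19362073]), 'tcp_rot': array([ 7.16066957e-01, -6.98030317e-01, -1.32746595e-03,  1.67500631e-04]), 'contact_force': array([ 0.69695878, -0.05858852, -2.87017197]), 'moment': array([ 0.04358168,  0.03369257, -0.01934393]), 'opening': 0.03788841458617714}
```

View pics/s6z.png

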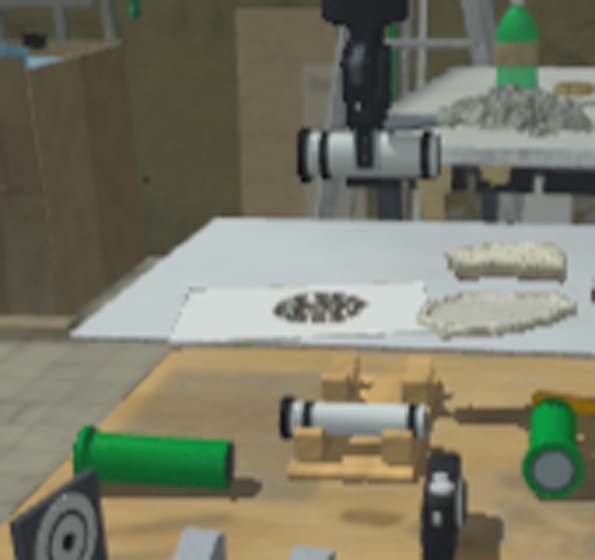

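View pics/w6.png

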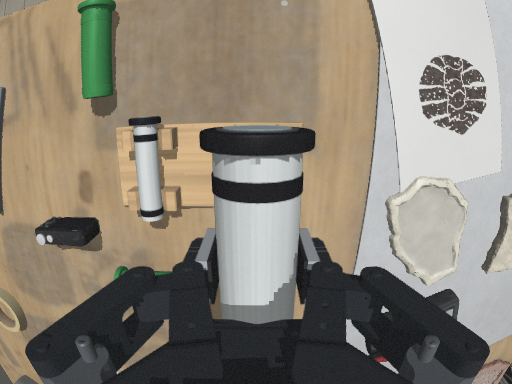

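The barrel is held level, its pose in the hand is unchanged, and its weight is about 3 N. Next I'll move toward the stand and measure it from two wrist positions.

```bash
python3 -m creep '[[[0,0.1,0.02,0,0,0,1],[0,0.2,0.02,0,0,0,1],[0,0.3,0.02,0,0,0,1],[0,0.4,0.02,0,0,0,1],[0,0.48,0.02,0,0,0,1]]]'; python3 -m creep '[[[-0.03,0.1,0,0,0,0,1],[-0.06,0.18,0,0,0,0,1],[-0.06,0.18,0,0,0,0,1],[-0.06,0.18,0,0,0,0,1],[-0.06,0.18,0,0,0,0,1]]]'
python3 - <<'E'
from h import *
d=look("wrist","w7"); print(r.sense()["t"],d["pose"])
E
```

```text
t: 6.6
eef_pos: [0.5318, -0.0706, 0.2034]
tcp_rot: [0.716, -0.698, -0.001, 0.001]
contact_force: [1.6, 0.2, -2.2]
opening: 0.0378
t: 7.1
eef_pos: [0.5029, 0.0139, 0.2044]
tcp_rot: [0.717, -0.697, -0.001, 0.0]
contact_force: [-0.4, -1.2, -2.2]
opening: 0.0378
7.15 (array([0.50293732, 0.01390635, 0.20435659]), array([ 7.16722295e-01, -6.97357785e-01, -1.12712436e-03,  3.58510839e-05]))
```

View pics/w7.png

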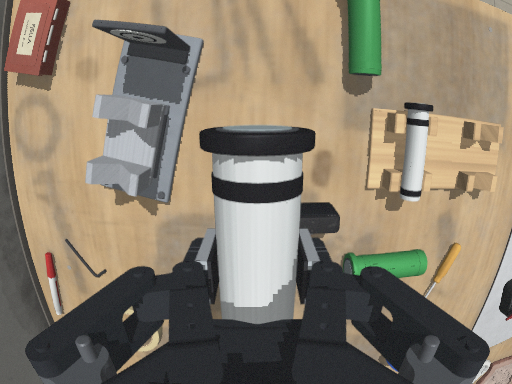

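The wrist view shows the V saddles at about (125,110) and (120,172), the target plate at (140,35) and the base corners at (163,196) and (200,40). I'll take the second view with the hand 60 mm further back and the stand turn mostly applied. The fixed top and side views serve as a check.

```bash
python3 -m creep '[[[-0.08,0,0,0,0,0,1],[-0.12,0,0,0,0,0,1],[-0.12,0,0,0,0,0,1],[-0.12,0,0,0,0,0,1],[-0.12,0,0,0,0,0,1]]]'
python3 - <<'E'
from h import *
d=look("wrist","w8"); print(r.sense()["t"],d["pose"])
a=load("w7")["img"][10:210,75:215]; b=d["img"][0:200,75:215]
cv2.imwrite("pics/w78z.png",cv2.resize(np.hstack([a,b]),None,fx=2.8,fy=2.8,interpolation=2))
c=load("side0")["img"][200:285,140:256]; cv2.imwrite("pics/s0z.png",cv2.resize(c,None,fx=6,fy=6,interpolation=2))
E
```

```text
t: 7.65
eef_pos: [0.4438, 0.0131, 0.2052]
tcp_rot: [0.717, -0.697, -0.001, -0.001]
contact_force: [0.1, -0.6, -2.8]
opening: 0.0375
7.7 (array([0.44384717, 0.01306197, 0.20516791]), array([ 0.7171547 , -0.69691292, -0.00091253, -0.00082541]))
```

View pics/w78z.png

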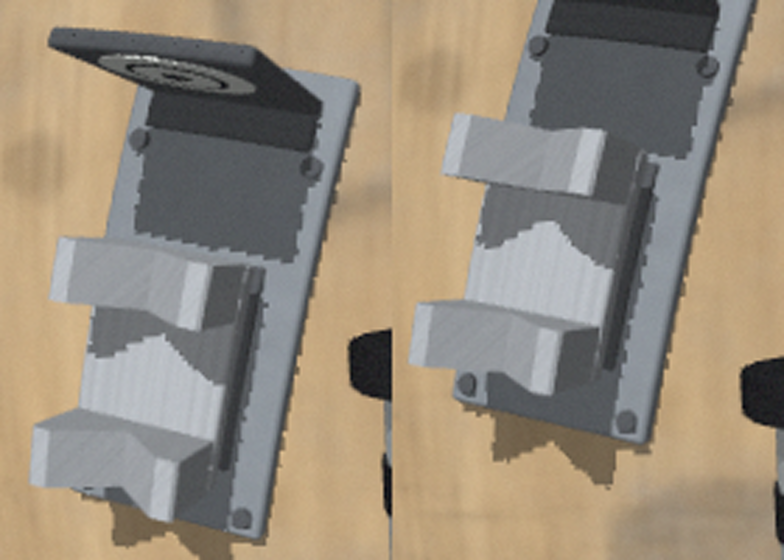

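View pics/s0z.png

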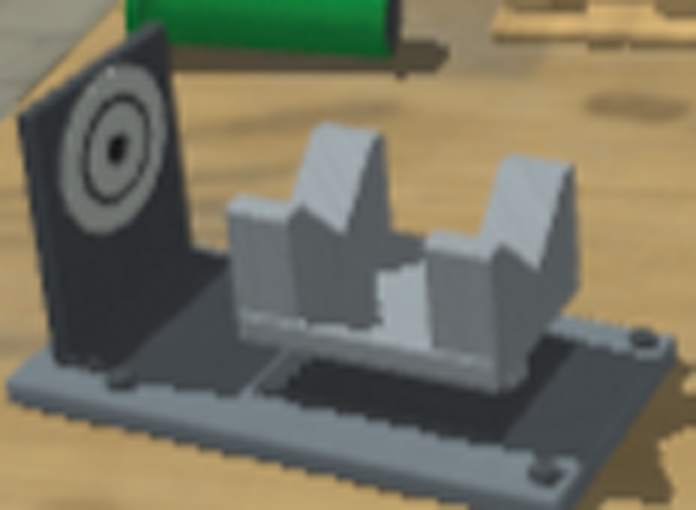

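I'm picking the outer top corners of both saddles in the two wrist views and triangulating them.

```bash
cat > st.py <<'E'
from h import *
A=load("w7");B=load("w8")
fa=lambda p:np.array(p)/2.8+[75,10]; fb=lambda p:(np.array(p)-[392,0])/2.8+[75,0]
pa=dict(FLf=(62,237),FLn=(51,298),FRf=(213,264),FRn=(196,330),BLf=(43,424),BLn=(31,485),BRf=(183,455),BRn=(169,521))
pb=dict(FLf=(457,114),FLn=(444,176),FRf=(605,130),FRn=(592,195),BLf=(419,301),BLn=(411,364),BRf=(563,332),BRn=(551,395))
Q={}
for k in pa:
    e1,v1=ray(A,fa(pa[k]),A["pose"]);e2,v2=ray(B,fb(pb[k]),B["pose"])
    p,g=tri(e1,v1[0],e2,v2[0]); a=plane(A,fa(pa[k]),.086,A["pose"])[0];b=plane(B,fb(pb[k]),.086,B["pose"])[0]
    Q[k]=(a+b)/2; print(k,p.round(4),"gap",g.round(4),"A",a[:2].round(4),"B",b[:2].round(4))
c=np.mean(list(Q.values()),0); F=np.mean([Q[k] for k in Q if k[0]=="F"],0);Bk=np.mean([Q[k] for k in Q if k[0]=="B"],0)
d=F-Bk;print("centre",c.round(4),"spacing",np.linalg.norm(d).round(4),"yaw",np.degrees(np.arctan2(d[1],d[0])).round(2))
for i in("Ff","Fn","Bf","Bn"):
    w=Q[i[0]+"L"+i[1]]-Q[i[0]+"R"+i[1]];print(i,"width",np.linalg.norm(w).round(4),np.degrees(np.arctan2(-w[0],w[1])).round(2))
E
python3 st.py
```

```text
FLf [0.5889 0.1851 0.0827] gap 0.0002 A [0.5888 0.183 ] B [0.5881 0.1833]
FLn [0.5658 0.1931 0.0781] gap 0.0006 A [0.566  0.1887] B [0.5644 0.188 ]
FRf [0.575  0.1216 0.0849] gap 0.0008 A [0.575  0.1207] B [0.5748 0.1216]
FRn [0.5515 0.1273 0.0845] gap 0.0019 A [0.5516 0.1278] B [0.5512 0.1258]
BLf [0.5173 0.1977 0.0863] gap 0.0029 A [0.5174 0.1962] B [0.5172 0.1996]
BLn [0.4931 0.2041 0.0873] gap 0.0005 A [0.4927 0.2053] B [0.493  0.2047]
BRf [0.5016 0.1431 0.0699] gap 0.0017 A [0.5055 0.1354] B [0.5022 0.1372]
BRn [0.479  0.1442 0.0837] gap 0.0006 A [0.4797 0.1435] B [0.4793 0.1429]
centre [0.5342 0.1627 0.086 ] spacing 0.0733 yaw -12.4
Ff width 0.0634 -12.3
Fn width 0.0631 -12.61
Bf width 0.0631 -12.31
Bn width 0.0632 -12.23
```

```bash
cat >> st.py <<'E'
def world(P,c,yaw):
    y=np.radians(yaw);P=np.atleast_2d(P);return np.c_[c[0]+P[:,0]*np.cos(y)-P[:,1]*np.sin(y),c[1]+P[:,0]*np.sin(y)+P[:,1]*np.cos(y),P[:,2]]
S=load("side0");T=load("top0")
pts=[(x,s*w,.086) for x in(-49,-25,25,49) for s in(-1,1) for w in(33,24)]+[(x,0,.062) for x in(-49,-25,25,49)]
P=world(np.array(pts)*[.001,.001,1],c,-12.4)
def ov(d,x0,y0,x1,y1,k,out,pose=None):
    im=cv2.resize(d["img"][y0:y1,x0:x1],None,fx=k,fy=k,interpolation=2)
    for u in proj(d,P,pose):
        q=((u-[x0,y0]+.5)*k).astype(int); cv2.drawMarker(im,tuple(int(t) for t in q),(0,0,255),1,7,1)
    cv2.imwrite(out,im); return im
a=ov(S,140,200,256,285,5,"pics/o1.png"); ov(T,155,110,225,205,5,"pics/o2.png"); ov(A,75,10,215,210,2.8,"pics/o3.png",A["pose"])
E
python3 st.py >/dev/null; python3 -c "
import cv2,numpy as np
a=cv2.imread('pics/o2.png');b=cv2.imread('pics/o3.png')
h=475;b=cv2.resize(b,(int(b.shape[1]*h/b.shape[0]),h));cv2.imwrite('pics/o23.png',np.hstack([a,b]))"
```

```text
(no output)
```

View pics/o1.png

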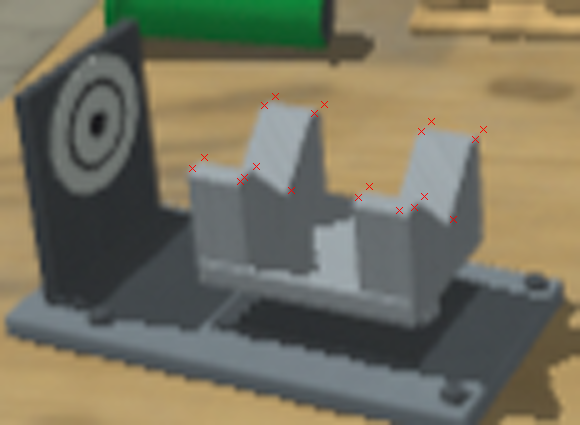

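View pics/o23.png

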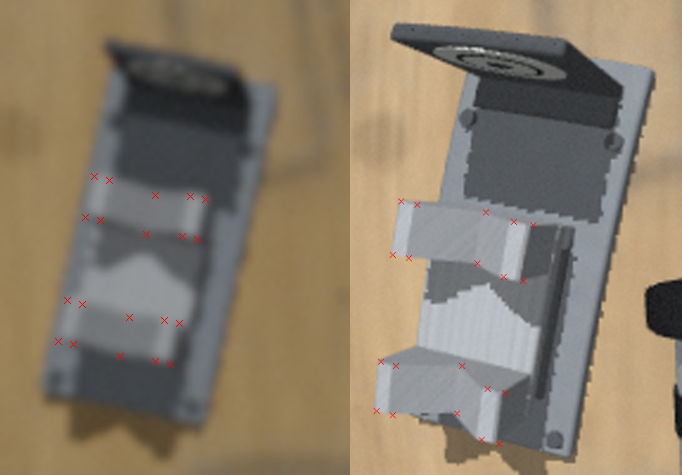

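The overlay fits in all three views to within about 1 px. Now I'll check how the barrel sits in the hand, using the band edges and silhouette in w6.

Run:
```python
from h import *
for n in("w6","w8"):
    d=load(n); g=cv2.cvtColor(d["img"],cv2.COLOR_BGR2GRAY).astype(float)
    col=g[:,252:262].mean(1); print([(y,int(col[y])) for y in list(range(122,134))+list(range(168,204))])
    for y in (165,215): print(y,[(x,int(g[y,x])) for x in list(range(208,222))+list(range(294,308))])
```

```text
[(122, 151), (123, 174), (124, 167), (125, 144), (126, 122), (127, 122), (128, 122), (129, 140), (130, 138), (131, 94), (132, 61), (133, 34), (168, 212), (169, 212), (170, 212), (171, 212), (172, 212), (173, 212), (174, 212), (175, 212), (176, 212), (177, 212), (178, 212), (179, 212), (180, 212), (181, 212), (182, 187), (183, 116), (184, 38), (185, 38), (186, 38), (187, 36), (188, 36), (189, 37), (190, 37), (191, 36), (192, 37), (193, 38), (194, 35), (195, 37), (196, 36), (197, 37), (198, 35), (199, 36), (200, 35), (201, 38), (202, 37), (203, 155)]
165 [(208, 182), (209, 183), (210, 182), (211, 184), (212, 137), (213, 125), (214, 129), (215, 108), (216, 122), (217, 146), (218, 151), (219, 154), (220, 157), (221, 162), (294, 185), (295, 181), (296, 180), (297, 173), (298, 167), (299, 166), (300, 161), (301, 159), (302, 148), (303, 164), (304, 168), (305, 163), (306, 164), (307, 164)]
215 [(208, 163), (209, 163), (210, 164), (211, 163), (212, 163), (213, 164), (214, 145), (215, 123), (216, 132), (217, 136), (218, 140), (219, 147), (220, 151), (221, 154), (294, 173), (295, 170), (296, 1
[... 668 characters left out ...]
, (202, 39), (203, 152)]
165 [(208, 167), (209, 167), (210, 169), (211, 170), (212, 134), (213, 127), (214, 141), (215, 146), (216, 150), (217, 155), (218, 161), (219, 167), (220, 170), (221, 173), (294, 199), (295, 192), (296, 192), (297, 187), (298, 180), (299, 179), (300, 171), (301, 174), (302, 77), (303, 37), (304, 43), (305, 43), (306, 41), (307, 42)]
215 [(208, 141), (209, 142), (210, 142), (211, 142), (212, 139), (213, 141), (214, 131), (215, 136), (216, 141), (217, 147), (218, 154), (219, 158), (220, 165), (221, 168), (294, 187), (295, 182), (296, 176), (297, 173), (298, 167), (299, 162), (300, 161), (301, 163), (302, 164), (303, 166), (304, 168), (305, 166), (306, 167), (307, 167)]
```

Run:
```python
from h import *
d=load("w8"); I=(np.zeros(3),np.array([0,0,0,1.]))
for h in(.030,.0365,.042):
    a=plane(d,[(257,202.7),(257,182.8)],-h-.02,I); w=plane(d,[(211.5,165),(302,165),(213.7,215),(301.5,215)],-h-.004,I)
    print(h,"centre tool y from band",(a[0,1]+.0354).round(4),"w",np.linalg.norm(w[0]-w[1]).round(4),np.linalg.norm(w[2]-w[3]).round(4),"mid x",((w[0]+w[1])/2)[:2].round(4),((w[2]+w[3])/2)[:2].round(4))
e=R.from_quat(d["pose"][1]).as_matrix(); print(e.round(4))
```

```text
0.03 centre tool y from band 0.0044 w 0.0414 0.0422 mid x [-0.0007 -0.0437] [-0.0003 -0.0193]
0.0365 centre tool y from band 0.0021 w 0.0394 0.0401 mid x [-0.0007 -0.0451] [-0.0003 -0.0218]
0.042 centre tool y from band 0.0003 w 0.0376 0.0384 mid x [-0.0007 -0.0462] [-0.0003 -0.024 ]
[[ 2.860e-02 -9.996e-01 -2.000e-04]
 [-9.996e-01 -2.860e-02  2.500e-03]
 [-2.500e-03  1.000e-04 -1.000e+00]]
```

The hand is confirmed: the axis is 36.5 mm above the TCP (silhouette width 40 mm) and the barrel centre is about 1.5 mm behind it. The target above the seat is TCP (0.536, 0.162) with a turn of -14°.

```bash
python3 -m creep '[[[0.04,0.08,0,0,0,-0.03,1],[0.09,0.16,0,0,0,-0.078,1],[0.14,0.24,0,0,0,-0.078,1],[0.184,0.298,0,0,0,-0.078,1],[0.184,0.298,0,0,0,-0.078,1]]]'; python3 -m creep '[[[0,0,-0.06,0,0,0,1],[0,0,-0.12,0,0,0,1],[0,0,-0.15,0,0,0,1],[0,0,-0.15,0,0,0,1],[0,0,-0.15,0,0,0,1]]]'
python3 - <<'E'
from h import *
s=look("side","s9"); w=look("wrist","w9"); t=look("top","t9")
print(w["pose"],R.from_quat(w["pose"][1]).as_matrix()[:,1],r.sense()["joints"])
cv2.imwrite("pics/s9z.png",cv2.resize(s["img"][170:290,130:260],None,fx=4.6,fy=4.6,interpolation=2))
E
```

```text
t: 8.2
eef_pos: [0.4891, -0.0546, 0.2052]
tcp_rot: [-0.657, 0.754, 0.015, 0.016]
contact_force: [-0.2, 0.8, -3.0]
opening: 0.0375
t: 8.7
eef_pos: [0.4888, -0.0531, 0.1316]
tcp_rot: [-0.657, 0.753, 0.015, 0.017]
contact_force: [0.4, 0.6, -2.0]
opening: 0.0374
(array([ 0.48917077, -0.05322365,  0.13211897]), array([-0.65734927,  0.75324588,  0.01481775,  0.01711784])) [-9.90798549e-01  1.35344752e-01 -1.81982324e-04] [-0.13695212 -0.06743723 -0.12666489  1.51098814  0.04527719  3.14058253]
```

View pics/s9z.png

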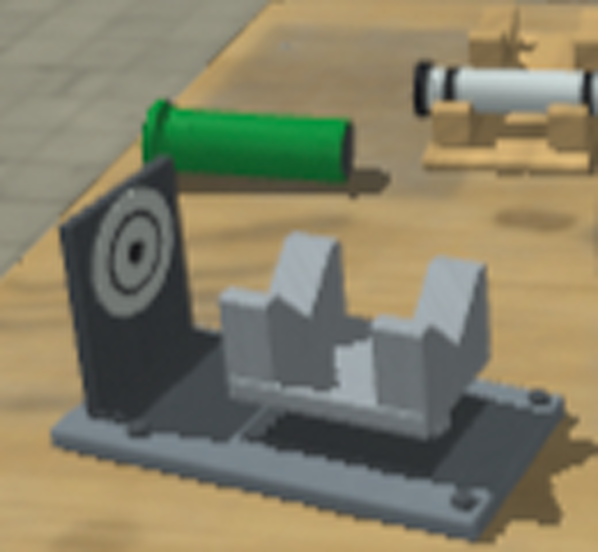

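View pics/w9.png

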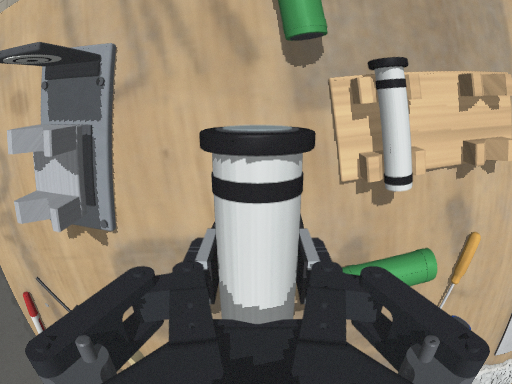

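The arm stopped at (0.489,-0.053) because joint 6 is at its limit (3.1406 of 3.14). The stand pose can't be reached with this grasp direction. The fix is to lay the barrel back in its row, turn the hand half round and grip again. I'll work out the return move.

Run:
```python
from h import *
s=r.sense(); p=np.array(s["eef_pos"]);q=R.from_quat(s["tcp_rot"])
t=R.from_quat([0.7160,-0.6981,0,0]); rv=(t*q.inv()).as_rotvec()
print(s["t"],(np.array([.533,-.3135,.13])-p)/.5, rv/np.pi)
```

```text
8.85 [ 0.08744128 -0.52031227 -0.00437698] [-0.01439451  0.00099686  0.05131677]
```

```bash
python3 -m creep '[[[0.02,-0.09,0,-0.0072,0.0005,0.026,1],[0.04,-0.18,0,-0.0144,0.001,0.051,1],[0.06,-0.27,0,-0.0144,0.001,0.051,1],[0.08,-0.36,0,-0.0144,0.001,0.051,1],[0.088,-0.44,0,-0.0144,0.001,0.051,1]]]'
python3 - <<'E'
from h import *
s=r.sense(); p=np.array(s["eef_pos"]);q=R.from_quat(s["tcp_rot"])
t=R.from_quat([0.7160,-0.6981,0,0]); rv=(t*q.inv()).as_rotvec()
print(s["t"],(np.array([.533,-.3135,.13])-p)/.5, rv/np.pi,s["joints"])
E
```

```text
t: 9.35
eef_pos: [0.5334, -0.2757, 0.1315]
tcp_rot: [0.716, -0.699, 0.0, 0.001]
contact_force: [0.2, -0.7, -3.3]
opening: 0.0379
9.35 [-0.00080226 -0.07567398 -0.00296331] [ 0.00026279 -0.00020381  0.00044686] [-4.76471622e-01  1.93026163e-01  1.46214607e-01  1.52417583e+00
 -1.02714708e-03  2.64120988e+00]
```

```bash
python3 -m creep '[[[0,-0.076,-0.02,0,0,0,1],[0,-0.076,-0.1,0,0,0,1],[0,-0.076,-0.17,0,0,0,1],[0,-0.076,-0.22,0,0,0,1],[0,-0.076,-0.24,0,0,0,1]]]'; python3 -m creep '[[[0,0,-0.005,0,0,0,1],[0,0,-0.01,0,0,0,1],[0,0,-0.01,0,0,0,0.6],[0,0,-0.01,0,0,0,0],[0,0,-0.01,0,0,0,0]]]'
python3 - <<'E'
from h import *
s=look("side","s10"); 
cv2.imwrite("pics/s10z.png",cv2.resize(s["img"][130:230,190:310],None,fx=4,fy=4,interpolation=2))
E
```

```text
t: 9.85
eef_pos: [0.5316, -0.311, 0.0084]
tcp_rot: [0.715, -0.699, -0.002, 0.001]
contact_force: [-0.2, 0.5, -2.2]
opening: 0.0377
t: 10.35
eef_pos: [0.5331, -0.3116, 0.0067]
tcp_rot: [0.716, -0.699, 0.0, 0.001]
contact_force: [-0.5, -0.8, 0.1]
opening: 0.0654
```

View pics/s10z.png

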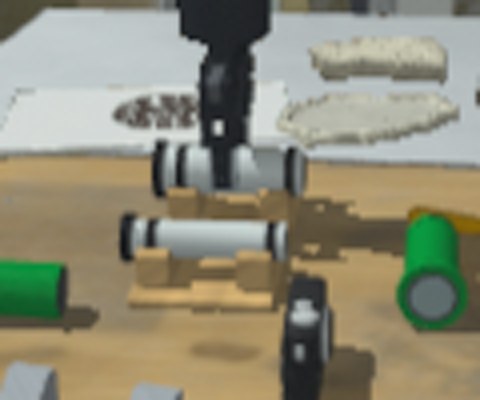

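The barrel is back in its row. Now rising and turning the hand half round in the +z direction, which unwinds joint 6.

```bash
python3 -m creep '[[[0,0,0.08,0,0,0,0],[0,0,0.17,0,0,0,0],[0,0,0.2,0,0,0.047,0],[0,0,0.2,0,0,0.094,0],[0,0,0.2,0,0,0.141,0]]]'; for i in 1 2 3; do python3 -m creep '[[[0,0,0,0,0,0.047,0],[0,0,0,0,0,0.094,0],[0,0,0,0,0,0.141,0],[0,0,0,0,0,0.188,0],[0,0,0,0,0,0.235,0]]]'|grep -E "t:|rot"; done
python3 - <<'E'
from h import *
s=r.sense(); p=np.array(s["eef_pos"]);q=R.from_quat(s["tcp_rot"])
t=R.from_quat([0.7160,-0.6981,0,0]); t=R.from_rotvec([0,0,np.pi])*t; rv=(t*q.inv()).as_rotvec()
print(s["t"],(np.array([.5325,-.3135,.10])-p)/.5, rv/np.pi,s["joints"])
E
```

```text
t: 10.9
eef_pos: [0.5331, -0.3116, 0.1071]
tcp_rot: [0.853, -0.522, 0.001, 0.001]
contact_force: [-0.1, 0.1, -0.2]
opening: 0.0857
t: 11.4
tcp_rot: [0.984, -0.179, 0.0, 0.001]
t: 11.9
tcp_rot: [0.982, 0.188, 0.0, 0.001]
t: 12.4
tcp_rot: [0.848, 0.53, 0.001, 0.001]
12.4 [-0.00030664 -0.00425394 -0.01207243] [0.00017911 0.00088301 0.1524915 ] [-5.29121628e-01  2.29998100e-01  1.40521432e-01  1.47852731e+00
  2.50464771e-04 -7.53698803e-02]
```

```bash
python3 -m creep '[[[0,-0.004,0,0,0,0.047,0],[0,-0.004,0,0,0,0.094,0],[0,-0.004,0,0,0,0.141,0],[0,-0.004,0,0,0,0.152,0],[0,-0.004,0,0,0,0.152,0]]]'
python3 - <<'E'
from h import *
d=look("wrist","w11"); print(d["pose"]); I=d["pose"]
g=cv2.cvtColor(d["img"],cv2.COLOR_BGR2GRAY).astype(int)
print(r.sense()["joints"])
E
```

```text
t: 12.9
eef_pos: [0.5327, -0.3134, 0.106]
tcp_rot: [0.701, 0.713, 0.001, 0.001]
contact_force: [-0.4, -0.7, -0.1]
opening: 0.0852
(array([ 0.5326528 , -0.31337684,  0.1059985 ]), array([0.70069386, 0.71346073, 0.00091282, 0.00103588]))
[-5.32437217e-01  2.32928714e-01  1.43749400e-01  1.47928086e+00
  1.24354563e-03 -5.48939161e-01]
```

View pics/w11.png

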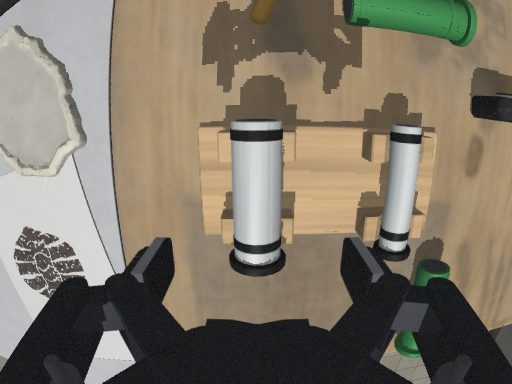

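The view is now flipped: the barrel's back end is at (257,121), its flange at (257,262), and it sits centred between the jaws. I'll measure it.

Run:
```python
from seg import *
D=tube("w11",(222,128,292,255)); print(np.round(D[1:],1).tolist()); p=D[0]["pose"]
for i in(1,2):
    m=np.mean(D[i],0); print(plane(D[0],m,.062,p).round(4),plane(D[0],m,.043,p).round(4))
    w=plane(D[0],list(D[i]),.046,p); print(np.linalg.norm(w[0]-w[1]))
```

```text
[[[230.4, 140.5], [282.3, 140.5]], [[234.1, 245.5], [279.6, 245.5]]]
[[ 0.4856 -0.3144  0.062 ]] [[ 0.4879 -0.3144  0.043 ]]
0.03965939381061834
[[ 0.5679 -0.3126  0.062 ]] [[ 0.5776 -0.3125  0.043 ]]
0.0387901375440403
```

The barrel centre is (0.5325,-0.3135), under the TCP. Descending and gripping.

```bash
python3 -m creep '[[[0,0,-0.07,0,0,0,0],[0,0,-0.14,0,0,0,0],[0,0,-0.19,0,0,0,0.2],[0,0,-0.2,0,0,0,0.4],[0,0,-0.2,0,0,0,0.5]]]' 80; python3 -m creep '[[[0,0,0,0,0,0,1],[0,0,0,0,0,0,1],[0,0,0,0,0,0,1],[0,0,0,0,0,0,1],[0,0,0.01,0,0,0,1]]]';  python3 -m creep '[[[0,0,0.08,0,0,0,1],[0,0,0.18,0,0,0,1],[0,0.04,0.28,0,0,0,1],[0,0.08,0.32,0,0,0,1],[0,0.12,0.32,0,0,0,1]]]'
python3 - <<'E'
from h import *
d=look("wrist","w12");s=look("side","s12"); print(d["pose"]) 
cv2.imwrite("pics/s12z.png",cv2.resize(s["img"][60:230,160:310],None,fx=3.5,fy=3.5,interpolation=2))
E
```

```text
t: 13.45
eef_pos: [0.5322, -0.3132, 0.0054]
tcp_rot: [0.701, 0.713, 0.001, 0.0]
contact_force: [0.2, -0.7, 0.3]
opening: 0.044
t: 13.95
eef_pos: [0.5323, -0.3132, 0.0105]
tcp_rot: [0.701, 0.713, 0.001, 0.0]
contact_force: [-0.6, 0.4, -2.7]
opening: 0.0379
t: 14.45
eef_pos: [0.5338, -0.2533, 0.1756]
tcp_rot: [0.701, 0.713, 0.002, 0.004]
contact_force: [0.8, -0.5, -2.9]
opening: 0.0375
(array([ 0.53378795, -0.25333037,  0.17557997]), array([0.70098483, 0.71316319, 0.00196503, 0.00382972]))
```

View pics/w12.png

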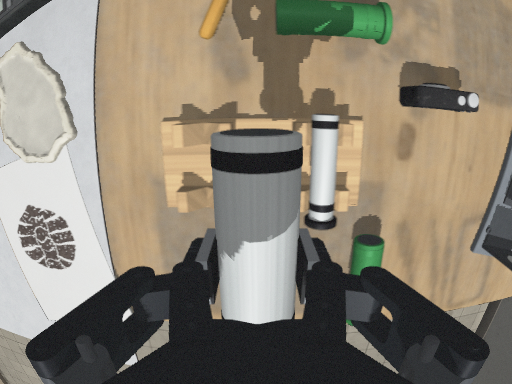

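View pics/s12z.png

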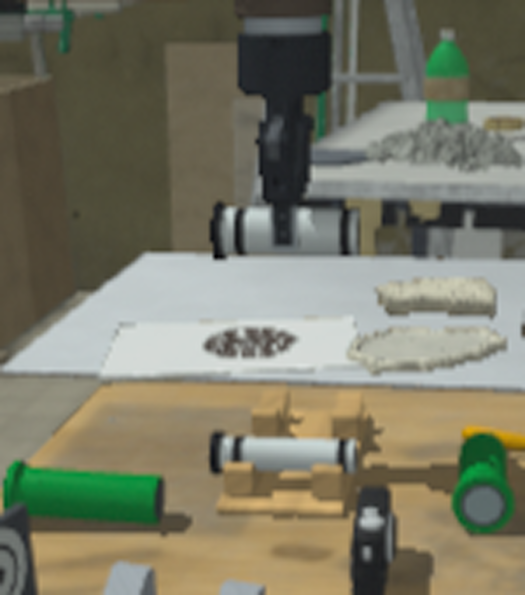

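```bash
python3 -m creep '[[[0,0.09,0.01,0,0,-0.02,1],[0,0.18,0.01,0,0,-0.04,1],[0,0.27,0.01,0,0,-0.06,1],[0,0.36,0.01,0,0,-0.078,1],[0,0.45,0.01,0,0,-0.078,1]]]'; python3 -m creep '[[[0,0.09,0,0,0,0,1],[0,0.18,0,0,0,0,1],[0,0.27,0,0,0,0,1],[0,0.36,0,0,0,0,1],[0,0.37,0,0,0,0,1]]]'
python3 - <<'E'
from h import *
d=load("w12"); I=(np.zeros(3),np.array([0,0,0,1.])); g=cv2.cvtColor(d["img"],cv2.COLOR_BGR2GRAY)[:,252:262].mean(1)
print([(y,int(g[y])) for y in list(range(124,138))+list(range(142,180))])
s=r.sense(); p=np.array(s["eef_pos"]);q=R.from_quat(s["tcp_rot"]); M=q.as_matrix(); print(s["t"],p,M[:,1],M[:,2],np.degrees(np.arctan2(M[1,1],M[0,1])),s["joints"])
y=np.radians(-12.4); t=R.from_matrix(np.c_[[-np.sin(y),np.cos(y),0],[np.cos(y),np.sin(y),0],[0,0,-1]])
print((np.array([.534,.1627,.13])-p)/.5,(t*q.inv()).as_rotvec()/np.pi)
E
```

```text
t: 15.05
eef_pos: [0.532, -0.0271, 0.1751]
tcp_rot: [0.784, 0.621, 0.0, 0.001]
contact_force: [0.6, -0.3, -2.2]
opening: 0.0379
t: 15.55
eef_pos: [0.532, 0.1604, 0.1747]
tcp_rot: [0.782, 0.624, 0.0, 0.0]
contact_force: [-0.4, -1.1, -2.6]
opening: 0.0377
[(124, 192), (125, 190), (126, 190), (127, 192), (128, 127), (129, 47), (130, 47), (131, 49), (132, 47), (133, 46), (134, 49), (135, 55), (136, 103), (137, 123), (142, 134), (143, 134), (144, 134), (145, 134), (146, 135), (147, 134), (148, 134), (149, 134), (150, 135), (151, 135), (152, 117), (153, 60), (154, 28), (155, 29), (156, 28), (157, 28), (158, 29), (159, 27), (160, 28), (161, 29), (162, 26), (163, 27), (164, 28), (165, 28), (166, 29), (167, 26), (168, 27), (169, 26), (170, 27), (171, 27), (172, 27), (173, 48), (174, 109), (175, 133), (176, 135), (177, 135), (178, 134), (179, 134)]
15.55 [0.5319716  0.16041236 0.17469725] [ 9.75157910e-01 -2.21509832e-01  6.67563969e-04] [ 7.16839449e-04  1.42060817e-04 -9.99999733e-01] -12.79773106511871 [ 2.92911253e-01  8.95017709e-02  1.14156536e-01  1.59472377e+00
 -7.09706562e-05  5.16273672e-01]
[ 0.00405681  0.00457528 -0.0893945 ] [-4.60111439e-05  2.28019240e-04  2.20958534e-03]
```

Run:
```python
from h import *
d=load("w12"); I=(np.zeros(3),np.array([0,0,0,1.]))
for h in (.0345,.0365): print(plane(d,[(257,173.7)],-h-.02,I)[0,1]+.0469, plane(d,[(257,134.8)],-h-.02,I)[0,1]+.061)
s=look("side","s13"); w=look("wrist","w13"); t=look("top","t13")
cv2.imwrite("pics/c13.png",np.hstack([cv2.resize(s["img"][130:290,120:270],(450,480),interpolation=2),cv2.resize(t["img"][100:210,145:240],(int(95*480/110),480),interpolation=2)])[:, :800])
```

```text
0.001023715130125162 5.926799588105991e-05
0.0005570739302883446 -0.00013813678204150498
```

View pics/c13.png

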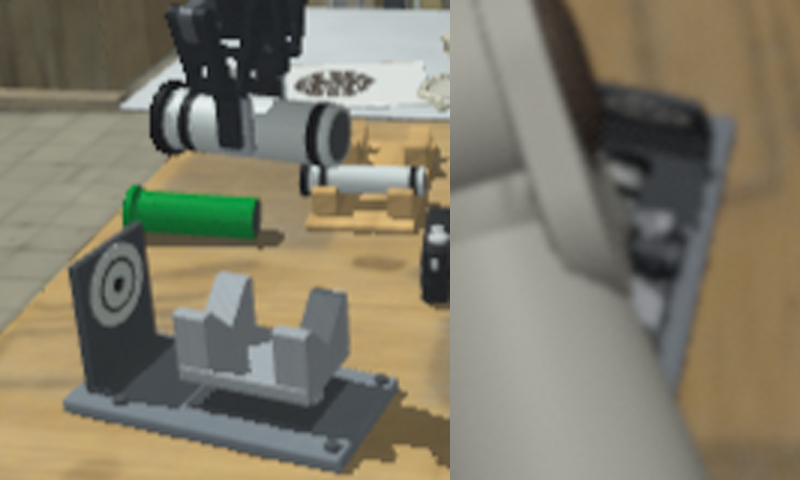

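View pics/w13.png

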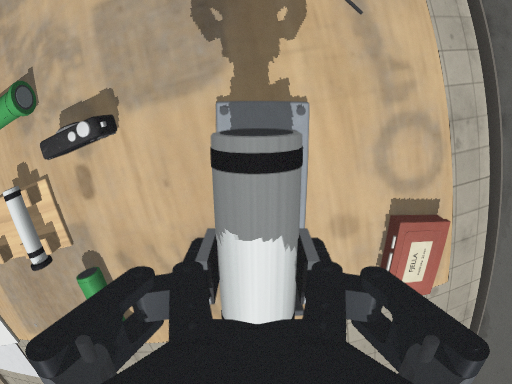

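Run:
```python
from h import *
d=load("w13"); g=d["img"]; 
cv2.imwrite("pics/w13z.png",cv2.resize(g[90:240,200:325],None,fx=4,fy=4,interpolation=2))
a=plane(d,[(217.5,101.5),(309,102.5)],.012,d["pose"]); print(a, np.linalg.norm(a[0]-a[1]))
m=a.mean(0); y=np.radians(-12.4); n=np.array([-np.sin(y),np.cos(y)]); f=np.array([np.cos(y),np.sin(y)])
for c in ([.534,.1627],[.5342,.1600]): print("lateral of base mid vs centre",(m[:2]-c)@n,"along",(m[:2]-c)@f)
w=a[0]-a[1]; print(np.degrees(np.arctan2(w[0],-w[1])))
# also from w7/w8: base edge
```

```text
[[0.44735864 0.13382143 0.012     ]
 [0.47049325 0.23172526 0.012     ]] 0.10060005040766715
lateral of base mid vs centre 0.003484028377189461 along -0.07763320828040522
lateral of base mid vs centre 0.006078096463258316 along -0.07840832811942311
-13.295079566058712
```

View pics/w13z.png

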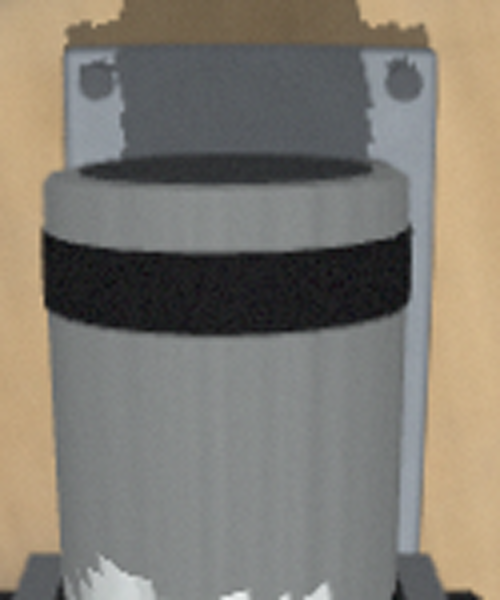

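The centre estimate stands: the base seen from this side and the top view differ from it by about ±3 mm in opposite directions. The side force while seating will show any offset, at 1 N per mm. Descending to just above the V.

```bash
python3 -m creep '[[[0.004,0.0046,-0.06,0,0,0,1],[0.004,0.0046,-0.12,0,0,0,1],[0.004,0.0046,-0.17,0,0,0,1],[0.004,0.0046,-0.2,0,0,0,1],[0.004,0.0046,-0.2,0,0,0,1]]]'
python3 - <<'E'
from h import *
s=look("side","s14"); print(s["pose"])
cv2.imwrite("pics/s14z.png",cv2.resize(s["img"][170:285,130:260],None,fx=5,fy=5,interpolation=2))
E
```

```text
t: 16.2
eef_pos: [0.5335, 0.1573, 0.0736]
tcp_rot: [0.783, 0.622, -0.001, 0.0]
contact_force: [-0.1, 1.0, -2.1]
opening: 0.038
(array([0.53352592, 0.15731422, 0.07359561]), array([ 7.83275961e-01,  6.21673326e-01, -9.79640421e-04,  2.92344240e-04]))
```

View pics/s14z.png

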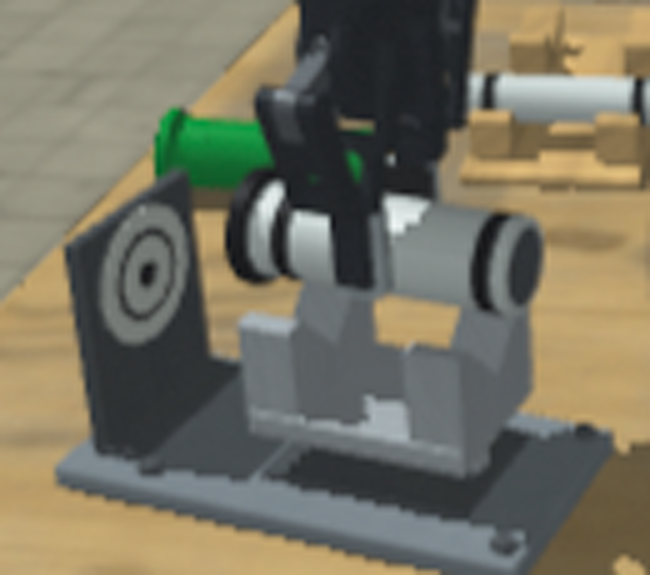

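Run:
```python
from h import *
for i in range(3):
    s=r.sense(); 
print(s["t"],s["eef_pos"],s["dq"].round(3))
y=np.radians(-12.7); c=np.array([.534,.1627]); e=c-np.array(s["eef_pos"])[:2]; print("need",e, "along/lat",e@[np.cos(y),np.sin(y)],e@[-np.sin(y),np.cos(y)])
```

```text
16.25 [0.53430153 0.15780948 0.07537852] [ 0.009 -0.016  0.041  0.013 -0.001  0.002]
need [-0.00030153  0.00489052] along/lat -0.0013693124651579123 0.004704585449955591
```

```bash
python3 -m creep '[[[0,0.0096,0,0,0,0,1],[0,0.0096,-0.012,0,0,0,1],[0,0.0096,-0.024,0,0,0,1],[0,0.0096,-0.032,0,0,0,1],[0,0.0096,-0.032,0,0,0,1]]]'
python3 - <<'E'
from h import *
s=look("side","s15"); s=look("side","s15"); print(r.sense()["eef_pos"],r.sense()["contact_force"])
cv2.imwrite("pics/s15z.png",cv2.resize(s["img"][170:285,130:260],None,fx=5,fy=5,interpolation=2))
E
```

```text
t: 16.75
eef_pos: [0.5341, 0.1637, 0.0588]
tcp_rot: [0.783, 0.622, 0.0, 0.001]
contact_force: [-0.8, -0.4, -2.1]
opening: 0.0374
[0.5344272  0.16370947 0.05952463] [-0.42250584  0.21895095 -2.3134954 ]
```

View pics/s15z.png

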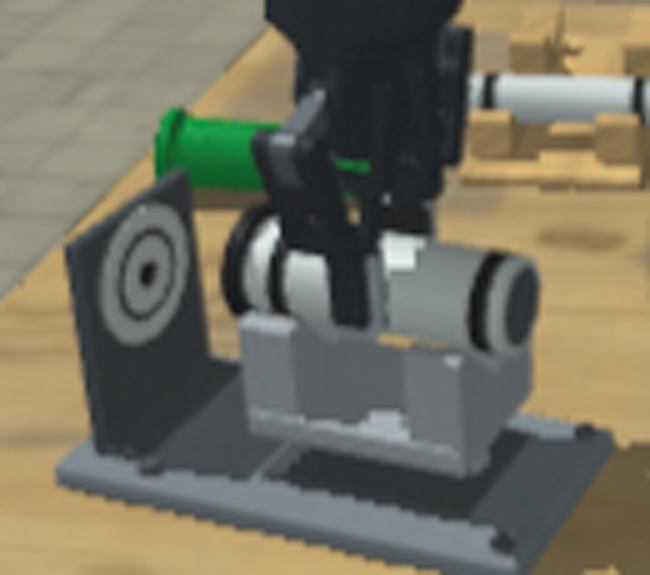

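The barrel is lined up over the V, with the flange clear of the front saddle and the rear overhanging the back one. Lowering to contact in small steps.

```bash
python3 -m creep '[[[0,0,-0.002,0,0,0,1],[0,0,-0.005,0,0,0,1],[0,0,-0.008,0,0,0,1],[0,0,-0.01,0,0,0,1],[0,0,-0.01,0,0,0,1]]]'; python3 -m creep '[[[0,0,-0.002,0,0,0,1],[0,0,-0.004,0,0,0,1],[0,0,-0.006,0,0,0,1],[0,0,-0.006,0,0,0,1],[0,0,-0.006,0,0,0,1]]]'
python3 -c "
from h import *
s=r.sense();print(s['eef_pos'],s['contact_force'],s['moment'])"
```

```text
t: 17.35
eef_pos: [0.5346, 0.1639, 0.0548]
tcp_rot: [0.783, 0.622, 0.001, 0.001]
contact_force: [-0.3, 0.9, -0.7]
opening: 0.0375
t: 17.85
eef_pos: [0.5347, 0.1639, 0.052]
tcp_rot: [0.783, 0.622, 0.001, 0.001]
contact_force: [-0.9, 1.4, 4.7]
opening: 0.0377
[0.5347404  0.16387089 0.05204959] [-0.94475387  1.40833999  4.7390334 ] [ 0.17140221  0.36436696 -0.08032515]
```

Contact came at TCP z of about 0.0545, matching the expected seat height of 0.0535. I'll press further and watch the force and moment.

```bash
python3 -m creep '[[[0,0,-0.002,0,0,0,1],[0,0,-0.004,0,0,0,1],[0,0,-0.006,0,0,0,1],[0,0,-0.008,0,0,0,1],[0,0,-0.008,0,0,0,1]]]'
python3 -c "
from h import *
s=r.sense();print(s['eef_pos'],s['contact_force'],s['moment'],R.from_quat(s['tcp_rot']).as_matrix()[:,1:].round(4).tolist())
s=look('side','s16');cv2.imwrite('pics/s16z.png',cv2.resize(s['img'][170:285,130:260],None,fx=5,fy=5,interpolation=2))"
```

```text
t: 18.35
eef_pos: [0.5348, 0.1639, 0.0483]
tcp_rot: [0.783, 0.622, 0.001, 0.001]
contact_force: [-2.4, 0.3, 9.0]
opening: 0.0378
[0.53478142 0.16393463 0.04828106] [-2.41767033  0.26719784  8.982397  ] [ 0.1660191   0.60136527 -0.07957823] [[0.9743, 0.0032], [-0.2254, -0.0], [0.0031, -1.0]]
```

View pics/s16z.png

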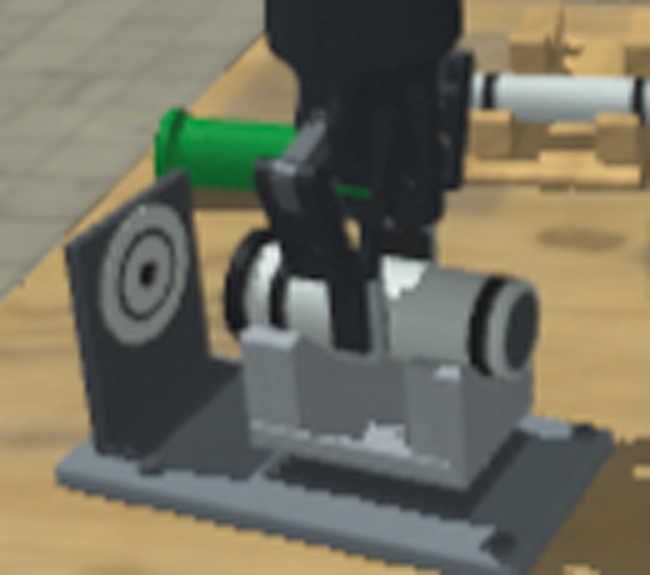

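The block is sinking with the barrel. There's some pitching moment, and the barrel is nose-up by about 0.2°. I'll trim the pitch slightly and press further.

```bash
python3 -m creep '[[[0,0,-0.002,0.0002,0.0008,0,1],[0,0,-0.004,0.0004,0.0018,0,1],[0,0,-0.006,0.0004,0.0018,0,1],[0,0,-0.008,0.0004,0.0018,0,1],[0,0,-0.009,0.0004,0.0018,0,1]]]'
python3 -m creep '[[[0,0,0,0,0,0,1],[0,0,0,0,0,0,1],[0,0,0,0,0,0,1],[0,0,0,0,0,0,1],[0,0,0,0,0,0,1]]]'
python3 -c "
from h import *
s=r.sense();print(s['t'],s['eef_pos'],s['contact_force'],s['moment'],R.from_quat(s['tcp_rot']).as_matrix()[:,1:].round(4).tolist())
s=look('side','s17');w=look('wrist','w17');cv2.imwrite('pics/s17z.png',cv2.resize(s['img'][170:285,130:260],None,fx=6,fy=5.2,interpolation=2))"
```

```text
t: 18.9
eef_pos: [0.5348, 0.164, 0.0442]
tcp_rot: [0.783, 0.622, -0.0, -0.001]
contact_force: [-4.0, 1.5, 11.1]
opening: 0.0379
t: 19.4
eef_pos: [0.5347, 0.1641, 0.0443]
tcp_rot: [0.783, 0.622, -0.0, -0.001]
contact_force: [-4.4, 1.8, 10.7]
opening: 0.0381
19.4 [0.53473489 0.1640645  0.04425681] [-4.40421638  1.81808558 10.70900603] [ 0.20058711  0.78302237 -0.11126078] [[0.9743, -0.0023], [-0.2253, 0.0016], [-0.0026, -1.0]]
```

View pics/s17z.png

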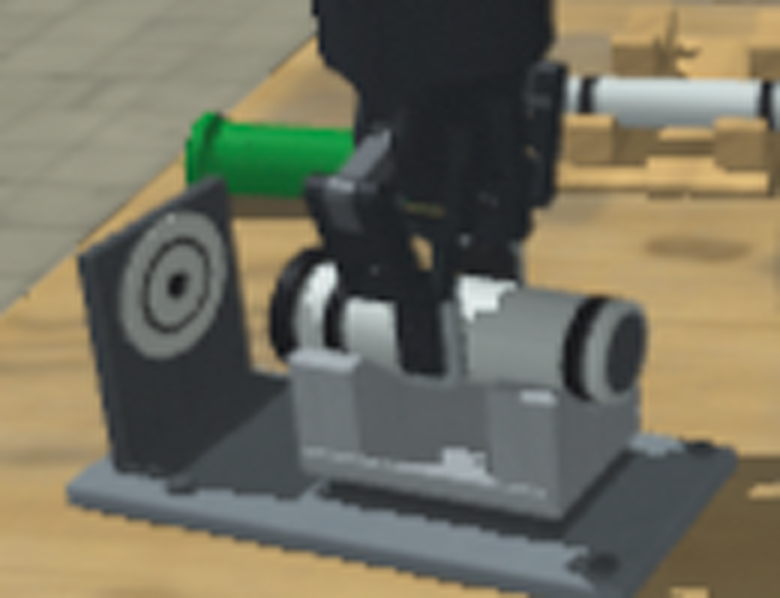

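View pics/w17.png

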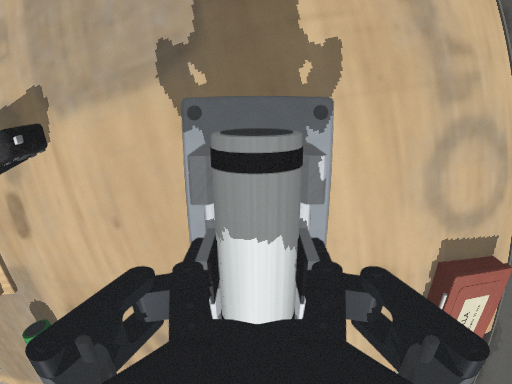

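```bash
python3 -c "
from h import *
w=load('w17');g=w['img'][90:270,170:345].astype(float)
cv2.imwrite('pics/w17z.png',cv2.resize(np.clip(255*(g/255)**.6,0,255).astype(np.uint8),None,fx=3.4,fy=3.3,interpolation=2))"
```

```text
(no output)
```

View pics/w17z.png

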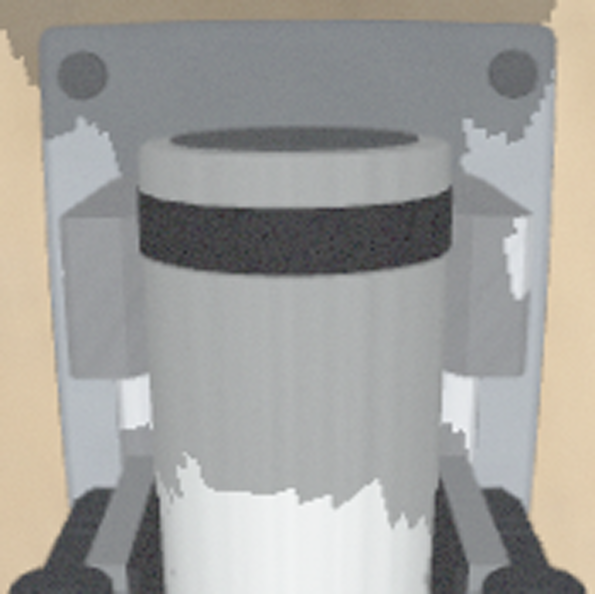

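Run:
```python
from h import *
d=load("w17"); I=(np.zeros(3),np.array([0,0,0,1.]))
f=lambda x,y:(170+x/3.4,90+y/3.3)
a=plane(d,[f(62,215),f(528,215),f(72,378),f(526,378)],-.0325,I); print((a*1000).round(1).tolist())
b=plane(d,[f(295,275),f(295,145)],-.0565,I)*1000; print("barrel centre tool y from band / rear end",b[0,1]+46.9,b[1,1]+61)
print("base rear",plane(d,[f(42,30),f(553,30)],-.0123+d["pose"][0][2],I)*1000)
P=d["pose"]; print(plane(d,[f(62,215),f(528,215),f(72,378),f(526,378)],.0768,P).mean(0))
```

```text
[[-31.7, -49.9, -32.5], [31.9, -49.8, -32.5], [-31.7, -25.7, -32.5], [33.0, -25.6, -32.5]]
barrel centre tool y from band / rear end 0.30766468271749403 -0.5660053941120395
base rear [[-49.88612294 -77.71994948  31.97562008]
 [ 50.92366712 -77.62721085  31.97562008]]
[0.49815838 0.17290566 0.0768    ]
```

The wrist view shows:
- **Seating:** the rear saddle's lands are symmetric about the tube.
- **Lateral offset:** under 0.7 mm.
- **Axial offset:** the barrel is about 0.7 mm forward of the block centre.

An axial force of about 4.5 N remains. I'll ease back 0.6 mm, which also shows how the moment relates to that force.

```bash
python3 -m creep '[[[-0.0006,0.0001,0,0,0,0,1],[-0.0012,0.0003,0,0,0,0,1],[-0.0012,0.0003,0,0,0,0,1],[-0.0012,0.0003,0,0,0,0,1],[-0.0012,0.0003,0,0,0,0,1]]]'
python3 -c "
from h import *
s=r.sense();print(s['t'],s['eef_pos'],s['contact_force'],s['moment'],R.from_quat(s['tcp_rot']).as_matrix()[:,1:].round(4).tolist())"
```

```text
t: 20.0
eef_pos: [0.5347, 0.1641, 0.0445]
tcp_rot: [0.783, 0.622, 0.0, -0.001]
contact_force: [-2.2, 1.0, 10.4]
opening: 0.0377
20.0 [0.53469391 0.16414785 0.04449125] [-2.1982666   1.01436828 10.43686542] [ 0.11368218  0.43128177 -0.07178238] [[0.9742, -0.0012], [-0.2255, 0.0015], [-0.0015, -1.0]]
```

Moment against force gives a lever of 0.16 m, the height of the sensor. The remaining moment puts the load within about 6 mm of centre, so both saddles carry it. I'll ease off the rest of the axial force and hold.

```bash
python3 -m creep '[[[-0.0006,0.0001,0,0,0,0,1],[-0.0012,0.0002,0,0,0,0,1],[-0.0012,0.0002,-0.001,0,0,0,1],[-0.0012,0.0002,-0.001,0,0,0,1],[-0.0012,0.0002,-0.001,0,0,0,1]]]'
python3 - <<'E'
from h import *
s=r.sense();print(s['t'],s['eef_pos'],s['contact_force'],s['moment'],s['opening'],s['joints'].round(3))
w=look('wrist','w18');d=look('side','s18')
# block drop from side views: vertical shift of a patch on the near front saddle land
a=cv2.cvtColor(load('side0')['img'],cv2.COLOR_BGR2GRAY);b=cv2.cvtColor(d['img'],cv2.COLOR_BGR2GRAY)
t=a[232:262,176:198]; m=cv2.matchTemplate(b[222:285,168:206],t,cv2.TM_CCOEFF_NORMED); _,v,_,l=cv2.minMaxLoc(m)
print("patch",v,l[0]+168-176,l[1]+222-232)
P=np.array([.57,.19,.086]); print([(proj(d,P-[0,0,z])-proj(d,P))[0].round(2).tolist() for z in(.006,.008,.01,.012,.014)])
cv2.imwrite('pics/c18.png',np.hstack([cv2.resize(d['img'][170:285,130:260],None,fx=3.4,fy=3.4,interpolation=2),cv2.resize(w['img'][90:260,170:345],(350,391),interpolation=2)]))
E
```

```text
t: 20.5
eef_pos: [0.5346, 0.1642, 0.0442]
tcp_rot: [0.783, 0.622, 0.0, -0.001]
contact_force: [-0.4, 0.5, 10.1]
opening: 0.0377
20.5 [0.53458976 0.16418053 0.04421701] [-0.3582588   0.53631267 10.07108768] [-0.03564058  0.01834748 -0.11145227] 0.03772253379868568 [ 2.970e-01  1.080e-01 -1.170e-01  1.345e+00  1.000e-03  5.250e-01]
patch 0.6148092150688171 0 5
[[0.29, 2.66], [0.38, 3.54], [0.48, 4.42], [0.57, 5.3], [0.67, 6.18]]
```

View pics/c18.png

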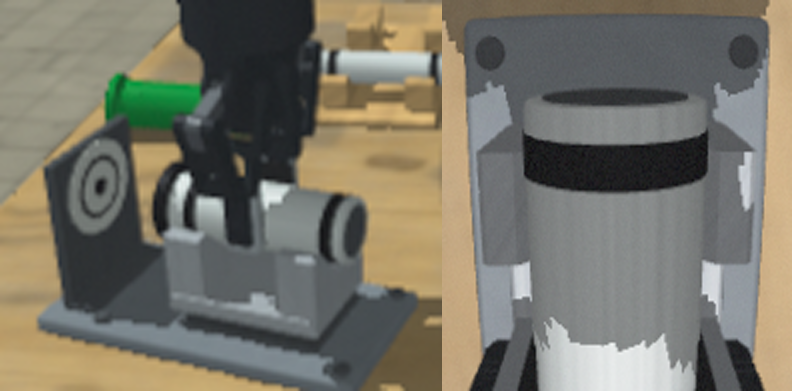

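The block has sunk about 10–11 mm: TCP travel gives 10 mm and the image shift of 5 px gives 11 mm. The push is 10 N, side forces and moments are close to zero, and the barrel is centred and straight. Handing in.

```bash
python3 -c "
from h import *
print(job_done())"
```

```text
the job is handed in; nothing more can be done
None
```

The thick barrel lies in the V-block with its flange towards the target plate. I handed the job in at about 20.6 s with the robot still holding it and pressing it down.

**What I did**
- The first grasp sat too high on the tube, so I lowered the hand and gripped again.
- From that first grasp direction, joint 6 ran up to its limit before reaching the stand: 3.1406 rad, against the listed 3.14. I laid the barrel back in its row, turned the hand half round, and gripped and carried it again. Whether that brief touch counts as passing the joint range, I can't tell.

**Last checks**
- **Press depth:** the block is down about 10 mm by tool travel and about 11 mm by the image shift, out of 14 mm. The image match was rough (score 0.61). The push was 10 N, within the 8–11 N stated for 10 mm.
- **Seating:** side forces were about 0.5 N and the moment close to zero, so the load is shared by both V faces and both saddles.
- **Centring:** the barrel is within about 1 mm of the block centre along the V and 0.7 mm across it. The flange is clear of the front saddle.
- **Surroundings:** I never moved onto the thin barrel or the bystanders. The last views that show them looked unchanged, but I did not check each one separately at the end.

**What disagreed:** before seating, estimates of the stand's sideways position from different views differed by about ±3 mm. The contact forces and the last wrist view settled it.

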